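# Make up three hardware kits for the stair and shelves

### The arm

A 6-joint arm with a two-finger parallel gripper is mounted at the origin on the work surface. World frame = base frame: x ahead of the robot, y to its left, z up, the work surface at z = 0. Lengths are in m, angles in rad, forces in N, time in s.
With the tool pointing down it reaches from about 0.375 to 0.975 m from the base axis. Payload 3.8 kg.
Tool frame: the origin (TCP) lies on the mounting face of the last link; the fingertips stand 173 mm ahead of it and the grasp point (between the pads) lies 155 mm ahead of it (bot.hold_point_z is the distance from the TCP to the grasp point, in m); z points along the fingers, y is the line along which they close (so a half turn about z gives the same grasp; the last joint's range is limited). The gripper opens to 85 mm and grips with 20 to 120 N. Pads are 22 mm wide; open, the fingers measure 114 mm over their backs; the gripper's body (76 mm by 85 mm) begins 54 mm behind the grasp point. The pads swing forward as they close: fully open they stand 13 mm farther back than shut.
Start: joints at [1.297, 0.264, 1.604, -0, 1.274, -0.037], TCP at [0.158, 0.656, 0.405] pointing down, gripper open.
Joint ranges: [-2.63, 2.63], [-0.94, 2.18], [0.31, 2.57], [-1.31, 4.45], [0, 2.66], [-2.55, 2.55]. Speed limits (rad/s): [2.57, 2.57, 3.14, 3.14, 3.14, 3.14].

### API

Orientations are given as a rotation vector (axis times angle).
In Python, from workcell import bot, optics gives the robot as it stands.
- The arm moves only by the shell command python3 -m jog 'ROWS' [OPENING] [FORCE]. ROWS is JSON, a list of rows, each an object of numbers: "dx", "dy", "dz": the shift along the tool's x, y, z in mm; "ax", "ay", "az": the turn, a rotation vector about the tool's x, y, z in degrees. A call has 1 to 20 rows; each row shifts and turns the commanded pose from where the row before left it, along the tool's axes as they then stand; what a row does not reach is not made up. A row lasts 1/12 s, in which the tool goes at most 41.7 mm and 7.16 degrees, less where a joint would pass 70% of its speed; a pose out of reach is approached as far as the arm can. A call with a gripper value outside its range is refused whole. OPENING is the opening, from 0 (shut) to 1 (fully open), set as the call begins (- or left out, the last holds). The fingers move at their own pace and stop on an object; FORCE is the grip in N (left out, the last holds). Time passes only in rows, so rows that do not move let the fingers close. It gives the time, the measured TCP pose, the force, the opening and the grip force at its end, in the units of the state.
- bot.read_state(): the state, without advancing time (a new reading comes with each control period).
- optics.read_camera(name): name is "scene" or "side" or "wrist"; returns a dict with "img" (400x640x3 uint8, red, green, blue), "vertical_fov" (degrees; the focal length in pixels is half the picture's height over the tangent of half this angle, whatever the lens; pixels are square), "cx", "cy" (the principal point, pixels), "k1" (the pictures are not rectified: a ray, as slopes to the right and down, at radius r is drawn at 1 + k1 r^2 times it, then the intrinsics apply), "R" (3x3) and "t" (3): a world point X has camera coordinates R X + t; the wrist camera has in their place "tool_from_camera" (4x4, takes a point from camera to tool coordinates, whose origin is the TCP and whose axes are the flange's). Camera axes: x right, y down, z forward; pixel columns grow to the right and rows downward; lengths in m; the calibration is good to about 2 mm. A picture is of the moment at which its call begins: read the wrist's pose just before it. There is no depth.
- bot.finish_job(): hands the job in; it is judged then, once.
The state is a dict: "time": time; "q": joint angles; "joint_vel": joint speeds; "joint_torque": joint torques, N m; "tool_pos": TCP position; "tcp_rot": TCP orientation; "wrist_force": force on the tool from outside, world axes, zero at the start; "torque": the same for the moment, N m; "width": opening from 0.0 (shut) to 1.0 (fully open); "grip_force": force on a finger pad.
Only numpy, scipy, OpenCV 4.12 (cv2) and the standard library are available. Lean on these libraries where they do the work, as an engineer would, in place of code of your own. Each camera call takes 0.05 s, during which the arm holds its last target. There are 200 camera calls.

### The job

Make up three kits of hardware on the desk: for the landing rail, the level square iron shoe and the larger round oak rosette in the square tray; for the sloping rail, the pitched iron shoe and the oval rosette in the oblong tray; for the shelf, the larger brass bracket in the round dish. Lay every piece right way up and flat on the floor of its tray, none on top of another, and leave the small round rosette and the small bracket where they are.

Things in the scene. Friction and masses are not known exactly. Their poses are not given: they have to be found in the camera images.
- oblong_tray: Oblong open plywood tray, outside 110 mm along its x and 190 mm along its y (inside 102 x 182 mm), fixed to the desk; origin at the centre of its underside, z up; floor 4 mm thick, so things inside rest with their undersides at z = 4 mm; walls 4 mm thick, rim 22 mm above the desk.
- square_tray: Square open plywood tray, outside 130 x 130 mm (inside 122 x 122 mm), sides along its x and y, fixed to the desk; origin at the centre of its underside, z up; floor 4 mm thick, so things inside rest with their undersides at z = 4 mm; walls 4 mm thick, rim 22 mm above the desk.
- round_dish: Round open plywood dish, outside diameter 140 mm at the foot and 150 mm at the rim (inside about 132 mm at the floor), fixed to the desk; origin at the centre of its underside, z up; floor 4 mm thick, so things inside rest with their undersides at z = 4 mm; walls 4 mm thick, rim 22 mm above the desk.
- level_shoe: Level baluster shoe of dark iron: square foot 40 x 40 x 14 mm with sides along its x and y, on it a centred upright square collar 28 x 28 mm up to 31 mm high with a dark square bore in its top. About 0.12 kg. Loose; origin at the centre of its underside, z up; any yaw at the start.
- pitched_shoe: Pitched baluster shoe of dark iron: oblong foot 56 mm along its x, 40 mm along its y, 14 mm high, on it a 28 mm square collar leaning 0.6 rad towards +x, within the foot's width, top corner 39 mm high. About 0.15 kg. Loose; origin at the centre of its underside, z up; any yaw at the start.
- round_rosette: The larger of two round oak wall rosettes: disc of diameter 56 mm, 14 mm high, with a centred step of diameter 42 mm up to 20 mm high. About 0.05 kg. Loose; origin at the centre of its underside, z up; any yaw at the start.
- oval_rosette: Oval oak wall rosette: round-ended plate 70 mm along its x, 46 mm wide along its y (straight sides over the middle 24 mm), 14 mm high, with a similar smaller step up to 20 mm high. About 0.06 kg. Loose; origin at the centre of its underside, z up; any yaw at the start.
- large_bracket: The larger of two L-shaped brass shelf brackets, on its side (the L is seen from above): bars 8 mm thick, 22 mm high, outline 80 mm (x) by 60 mm (y); origin at the centre of that rectangle, on the underside. Long leg along x at y = -30 to -22 mm, full length; short leg along y at x = -40 to -32 mm, up to y = +30 mm. About 0.15 kg. Loose; any yaw at the start.
- small_rosette: Spare, stays where it is: the smaller round oak rosette, disc of diameter 34 mm, 14 mm high, with a step of diameter 24 mm up to 20 mm high. Loose; origin at the centre of its underside, z up; any yaw at the start.
- small_bracket: Spare, stays where it is: the smaller L-shaped brass bracket, same form as the large one, outline 46 mm (x) by 36 mm (y), bars 8 mm thick and 22 mm high, origin at the centre of the outline on the underside. Loose; any yaw at the start.

How it is judged:
At the end, for the whole second after the job is handed in: Each of the five pieces lies inside its own tray, its underside within 4 mm of the tray's floor, tilted less than 0.1 rad, at rest and released; the small rosette and the small bracket are within 20 mm of where they started (x of level_shoe in the frame of square_tray between -0.06 and 0.06 m and y of level_shoe in the frame of square_tray between -0.06 and 0.06 m and z of level_shoe in the frame of square_tray between 0 and 0.008 m and angle between each of level_shoe, round_rosette, pitched_shoe, oval_rosette, large_bracket's own z axis and vertical below 0.1 rad and linear speed of each of level_shoe, round_rosette, pitched_shoe, oval_rosette, large_bracket below 0.02 m/s and contact force between each of level_shoe, round_rosette, pitched_shoe, oval_rosette, large_bracket and the fingers below 0.05 N and x of round_rosette in the frame of square_tray between -0.06 and 0.06 m and y of round_rosette in the frame of square_tray between -0.06 and 0.06 m and z of round_rosette in the frame of square_tray between 0 and 0.008 m and x of pitched_shoe in the frame of oblong_tray between -0.05 and 0.05 m and y of pitched_shoe in the frame of oblong_tray between -0.09 and 0.09 m and z of pitched_shoe in the frame of oblong_tray between 0 and 0.008 m and x of oval_rosette in the frame of oblong_tray between -0.05 and 0.05 m and y of oval_rosette in the frame of oblong_tray between -0.09 and 0.09 m and z of oval_rosette in the frame of oblong_tray between 0 and 0.008 m and x of large_bracket in the frame of round_dish between -0.06 and 0.06 m and y of large_bracket in the frame of round_dish between -0.06 and 0.06 m and z of large_bracket in the frame of round_dish between 0 and 0.008 m and distance of each of small_rosette, small_bracket from where it was at the start of the episode below 0.02 m); the robot touches nothing.
It fails at once if a spare (small rosette) is moved by more than 30 mm (distance of small_rosette from where it was at the start of the episode above 0.03 m).
It fails at once if a spare (small bracket) is moved by more than 30 mm (distance of small_bracket from where it was at the start of the episode above 0.03 m).
It also fails if it takes over 115 s, if anything falls off the work surface, if the arm or the gripper's body presses on something with over 40 N, if the wrist force passes 120 N, or if a joint passes its speed limit or range.

## Working session

There is one attempt and no reset: what is moved stays moved. The work goes in short steps, Python scripts to look and compute and a shell command to move; the robot and the scene stay as the last step left them, time stands still between calls to the robot, and variables do not carry over. Pictures are saved under pics/ and viewed, at most 14 in all, crops included, and the job is handed in when it is done.

```bash
mkdir -p pics; ls
python3 - <<'E'
from workcell import bot, optics
import cv2,pickle
print(bot.read_state())
d={}
for n in("scene","side","wrist"):
    c=optics.read_camera(n); d[n]=c; cv2.imwrite(f"pics/{n}0.png",c["img"][:,:,::-1])
    print({k:v for k,v in c.items() if k!="img"})
pickle.dump(d,open("c0.pkl","wb"))
E
```

```text
pics
{'time': 0.0, 'q': array([ 1.29709987e+00,  2.64787369e-01,  1.60537621e+00,  1.43131223e-05,
        1.27364468e+00, -3.68918691e-02]), 'joint_vel': array([ 0.00027657,  0.00083087,  0.00113546,  0.00098095, -0.00092931,
        0.00103121]), 'joint_torque': array([ 1.59722447e-03, -5.15083909e+01, -3.67325377e+01,  2.47927699e-05,
        1.25134288e-02, -1.13313231e-06]), 'tool_pos': array([0.15825838, 0.65584639, 0.40333731]), 'tcp_rot': array([-0.37106753, -3.11924085,  0.00343467]), 'wrist_force': array([ 0.12960585, -0.17174399, -0.57285896]), 'torque': array([0.01246313, 0.01218905, 0.01958249]), 'grip_force': 0.0, 'width': 0.9992351630428515}
{'vertical_fov': 46.48719196317096, 'cx': 320.99364817430677, 'cy': 205.30731859103233, 'k1': 0.03464951536949343, 'R': array([[ 0.76243339,  0.64661906, -0.02406499],
       [ 0.38317512, -0.48114858, -0.78846235],
       [-0.52141362,  0.59192891, -0.61461207]]), 't': array([-0.37372813, -0.1743133 ,  1.46036068])}
{'vertical_fov': 45.23230484248468, 'cx': 316.0757386998919, 'cy': 203.71567741197111, 'k1': -0.05507987520555545, 'R': array([[ 9.90023806e-01, -1.40899944e-01, -2.63943643e-04],
       [-1.00382270e-01, -7.04012129e-01, -7.03057837e-01],
       [ 9.88749902e-02,  6.96070490e-01, -7.11132624e-01]]), 't': array([-0.50503341,  0.09640152,  1.33980479])}
{'vertical_fov': 60.27108799399653, 'cx': 317.0076896113679, 'cy': 203.6279566009676, 'k1': -0.016191204543244967, 'tool_from_camera': array([[-1.23511144e-03, -9.63304884e-01, -2.68406734e-01,
         6.73618564e-02],
       [ 9.99998888e-01, -1.41421095e-03,  4.73930905e-04,
         3.13461045e-04],
       [-8.36123698e-04, -2.68405850e-01,  9.63305559e-01,
         3.10043395e-02],
       [ 0.00000000e+00,  0.00000000e+00,  0.00000000e+00,
         1.00000000e+00]])}
```

View pics/scene0.png

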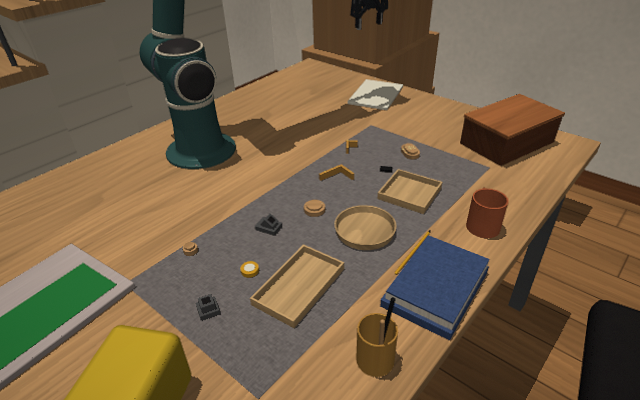

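View pics/side0.png

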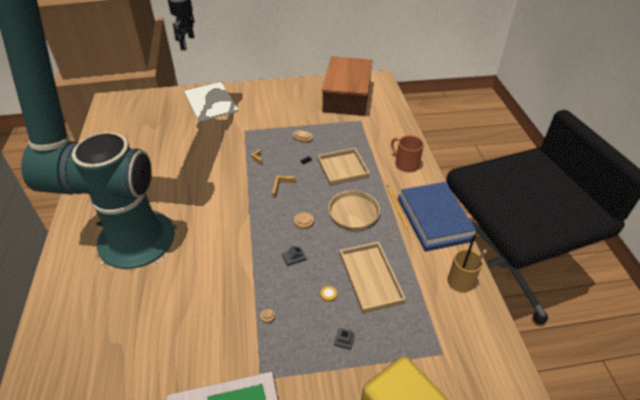

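View pics/wrist0.png

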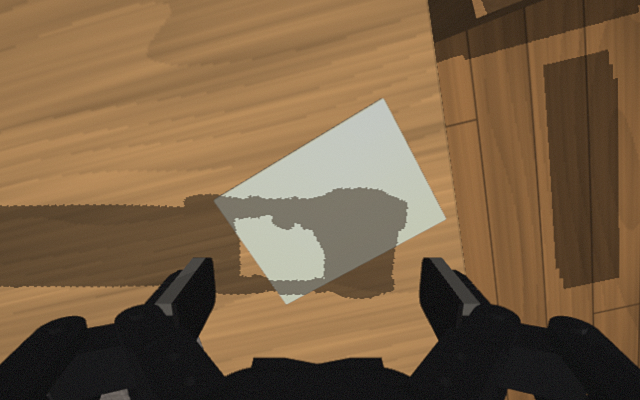

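The views show both brackets (large one at scene 337,174), the oval rosette (411,151), round rosette (315,208), pitched shoe (268,225), level shoe (208,307) and small rosette (190,248). The trays are also visible, plus clutter: a black block (386,169) and a ring (250,269).

```bash
cat > h.py <<'E'
import numpy as np, cv2
from scipy.spatial.transform import Rotation as Ro
def pose(s):
    T=np.eye(4); T[:3,:3]=Ro.from_rotvec(s["tcp_rot"]).as_matrix(); T[:3,3]=s["tool_pos"]; return T
def K(c):
    f=200/np.tan(np.radians(c["vertical_fov"])/2); return np.array([[f,0,c["cx"]],[0,f,c["cy"]],[0,0,1]])
def D(c): return np.array([c["k1"],0,0,0.])
def ext(c,T=None):
    if "R" in c: return c["R"],c["t"]
    W=np.linalg.inv(T@c["tool_from_camera"]); return W[:3,:3],W[:3,3]
def ray(c,px,T=None):
    R,t=ext(c,T); n=cv2.undistortPoints(np.array(px,float).reshape(-1,1,2),K(c),D(c)).reshape(-1,2)
    d=np.c_[n,np.ones(len(n))]@R; return -R.T@t,d
def onz(c,px,z,T=None):
    o,d=ray(c,px,T); return o+d*((z-o[2])/d[:,2])[:,None]
def tri(r1,r2):  # per-point closest of two rays
    out=[]
    for a,b in zip(r1[1],r2[1]):
        A=np.c_[a,-b]; s=np.linalg.lstsq(A,r2[0]-r1[0],rcond=None)[0]
        p=r1[0]+a*s[0];q=r2[0]+b*s[1]; out.append(np.r_[(p+q)/2,np.linalg.norm(p-q)])
    return np.array(out)
def proj(c,X,T=None):
    R,t=ext(c,T); return cv2.projectPoints(np.array(X,float).reshape(-1,3),cv2.Rodrigues(R)[0],t,K(c),D(c))[0].reshape(-1,2)
E
python3 - <<'E'
import pickle; from h import *
d=pickle.load(open("c0.pkl","rb"))
n="smallbr largebr oval round small pitched level ring sq obl dish black mug".split()
a=[(349,150),(340,170),(411,150),(315,207),(190,247),(268,226),(208,307),(250,268),(410,190),(298,285),(365,227),(386,169)]
b=[(256,157),(279,182),(302,135),(304,219),(267,314),(294,256),(345,339),(328,293),(343,166),(372,276),(354,210),(306,160)]
for k,p in zip(n,tri(ray(d["scene"],a),ray(d["side"],b))): print(k,p.round(3), "r",np.hypot(*p[:2]).round(3))
E
```

```text
smallbr [ 0.352  0.303 -0.007  0.015] r 0.465
largebr [0.418 0.169 0.006 0.002] r 0.451
oval [0.517 0.394 0.005 0.003] r 0.65
round [ 0.475 -0.004  0.009  0.004] r 0.475
small [ 0.347 -0.304  0.011  0.003] r 0.462
pitched [ 0.432 -0.132  0.006  0.003] r 0.452
level [ 0.522 -0.393  0.009  0.001] r 0.653
ring [ 0.504 -0.26   0.006  0.001] r 0.567
sq [0.627 0.209 0.009 0.002] r 0.661
obl [ 0.623 -0.23   0.01   0.005] r 0.665
dish [0.623 0.01  0.01  0.003] r 0.624
black [0.514 0.263 0.003 0.002] r 0.578
```

```bash
python3 -m jog '[{"az":-6.8},{"az":-6.8},{"dx":-29,"dy":-25,"dz":-7},{"dx":-29,"dy":-25,"dz":-7},{"dx":-29,"dy":-25,"dz":-7},{"dx":-29,"dy":-25,"dz":-7},{"dx":-29,"dy":-25,"dz":-7},{"dx":-29,"dy":-25,"dz":-7},{"dx":-29,"dy":-25,"dz":-7},{"dx":-29,"dy":-25,"dz":-7},{"dx":-29,"dy":-25,"dz":-7},{"dx":-29,"dy":-25,"dz":-7},{"dx":-29,"dy":-25,"dz":-7},{"dx":-29,"dy":-25,"dz":-7},{"dx":-29,"dy":-25,"dz":-7},{"dx":-29,"dy":-25,"dz":-7},{},{}]'
cat > snap.py <<'E'
import sys,pickle; from h import *
from workcell import bot,optics
s=bot.read_state(); c=optics.read_camera("wrist"); n=sys.argv[1]
cv2.imwrite(f"pics/{n}.png",c["img"][:,:,::-1]); pickle.dump((c,pose(s)),open(n+".pkl","wb")); print(s["time"],pose(s).round(4))
E
python3 snap.py w1
python3 -m jog '[{"dy":-40},{"dy":-40},{"dy":-40},{"dy":-40},{"dy":-40},{"dy":-30},{},{}]'
python3 snap.py w2
python3 -m jog '[{"dy":-40},{"dy":-40},{"dy":-40},{"dy":-40},{"dy":-40},{"dy":-30},{},{}]'
python3 snap.py w3
```

```text
0.15 [[-9.721e-01  2.346e-01 -5.000e-04  1.583e-01]
 [ 2.346e-01  9.721e-01 -1.800e-03  6.559e-01]
 [ 1.000e-04 -1.800e-03 -1.000e+00  4.036e-01]
 [ 0.000e+00  0.000e+00  0.000e+00  1.000e+00]]
0.2 [[-9.721e-01  2.346e-01 -4.000e-04  1.583e-01]
 [ 2.346e-01  9.721e-01 -1.400e-03  6.560e-01]
 [ 1.000e-04 -1.400e-03 -1.000e+00  4.038e-01]
 [ 0.000e+00  0.000e+00  0.000e+00  1.000e+00]]
0.25 [[-9.721e-01  2.346e-01 -3.000e-04  1.583e-01]
 [ 2.346e-01  9.721e-01 -1.100e-03  6.560e-01]
 [ 0.000e+00 -1.100e-03 -1.000e+00  4.040e-01]
 [ 0.000e+00  0.000e+00  0.000e+00  1.000e+00]]invalid input
invalid input
invalid input
```

```bash
python3 -m jog '[{"dx":0,"dy":0,"dz":0,"ax":0,"ay":0,"az":-6.8},{"dx":0,"dy":0,"dz":0,"ax":0,"ay":0,"az":-6.8}]'; python3 -m jog '[{"dx":-29,"dy":-25,"dz":-7},{"dx":-29,"dy":-25,"dz":-7}]'
```

```text
time: 0.47
tool_pos: [0.1583, 0.6561, 0.4045]
tcp_rot: [0.01, -3.142, 0.0]
wrist_force: [-0.6, -0.2, -1.1]
width: 0.999
grip_force: 0.0invalid input
```

```bash
python3 -m jog '[{"dz":0}]'; python3 -m jog --help | head -20
```

```text
invalid input
invalid input: not JSON, or not a number
```

```bash
python3 -m jog '[{"dx":-29,"dy":-25,"dz":-7,"ax":0,"ay":0,"az":0},{"dx":-29,"dy":-25,"dz":-7,"ax":0,"ay":0,"az":0},{"dx":-29,"dy":-25,"dz":-7,"ax":0,"ay":0,"az":0},{"dx":-29,"dy":-25,"dz":-7,"ax":0,"ay":0,"az":0},{"dx":-29,"dy":-25,"dz":-7,"ax":0,"ay":0,"az":0},{"dx":-29,"dy":-25,"dz":-7,"ax":0,"ay":0,"az":0},{"dx":-29,"dy":-25,"dz":-7,"ax":0,"ay":0,"az":0},{"dx":-29,"dy":-25,"dz":-7,"ax":0,"ay":0,"az":0},{"dx":-29,"dy":-25,"dz":-7,"ax":0,"ay":0,"az":0},{"dx":-29,"dy":-25,"dz":-7,"ax":0,"ay":0,"az":0},{"dx":-29,"dy":-25,"dz":-7,"ax":0,"ay":0,"az":0},{"dx":-29,"dy":-25,"dz":-7,"ax":0,"ay":0,"az":0},{"dx":-29,"dy":-25,"dz":-7,"ax":0,"ay":0,"az":0},{"dx":-29,"dy":-25,"dz":-7,"ax":0,"ay":0,"az":0},{"dx":-29,"dy":-25,"dz":-7,"ax":0,"ay":0,"az":0},{"dx":0,"dy":0,"dz":0,"ax":0,"ay":0,"az":0},{"dx":0,"dy":0,"dz":0,"ax":0,"ay":0,"az":0}]' 
python3 snap.py w1
python3 -m jog '[{"dx":0,"dy":-40,"dz":0,"ax":0,"ay":0,"az":0},{"dx":0,"dy":-40,"dz":0,"ax":0,"ay":0,"az":0},{"dx":0,"dy":-40,"dz":0,"ax":0,"ay":0,"az":0},{"dx":0,"dy":-40,"dz":0,"ax":0,"ay":0,"az":0},{"dx":0,"dy":-40,"dz":0,"ax":0,"ay":0,"az":0},{"dx":0,"dy":-30,"dz":0,"ax":0,"ay":0,"az":0},{"dx":0,"dy":0,"dz":0,"ax":0,"ay":0,"az":0},{"dx":0,"dy":0,"dz":0,"ax":0,"ay":0,"az":0}]'
python3 snap.py w2
python3 -m jog '[{"dx":0,"dy":-40,"dz":0,"ax":0,"ay":0,"az":0},{"dx":0,"dy":-40,"dz":0,"ax":0,"ay":0,"az":0},{"dx":0,"dy":-40,"dz":0,"ax":0,"ay":0,"az":0},{"dx":0,"dy":-40,"dz":0,"ax":0,"ay":0,"az":0},{"dx":0,"dy":-40,"dz":0,"ax":0,"ay":0,"az":0},{"dx":0,"dy":-30,"dz":0,"ax":0,"ay":0,"az":0},{"dx":0,"dy":0,"dz":0,"ax":0,"ay":0,"az":0},{"dx":0,"dy":0,"dz":0,"ax":0,"ay":0,"az":0}]'
python3 snap.py w3
python3 -c "
import cv2,numpy as np
for n in 'w1','w2','w3':
  i=cv2.imread(f'pics/{n}.png'); cv2.imwrite(f'pics/{n}z.png',cv2.resize(i,(800,500),interpolation=cv2.INTER_AREA))"
```

```text
time: 1.88
tool_pos: [0.5951, 0.2797, 0.5098]
tcp_rot: [0.005, 3.141, 0.0]
wrist_force: [-0.7, 0.2, -0.1]
width: 0.995
grip_force: 0.0
1.8833 [[-1.000e+00  3.200e-03  3.000e-04  5.951e-01]
 [ 3.200e-03  1.000e+00  2.000e-04  2.797e-01]
 [-3.000e-04  2.000e-04 -1.000e+00  5.098e-01]
 [ 0.000e+00  0.000e+00  0.000e+00  1.000e+00]]
time: 2.6
tool_pos: [0.5929, 0.0513, 0.5095]
tcp_rot: [-0.001, -3.141, -0.001]
wrist_force: [0.1, 0.3, -0.2]
width: 0.998
grip_force: 0.0
2.6 [[-1.000e+00  7.000e-04 -6.000e-04  5.929e-01]
 [ 7.000e-04  1.000e+00  8.000e-04  5.130e-02]
 [ 6.000e-04  8.000e-04 -1.000e+00  5.095e-01]
 [ 0.000e+00  0.000e+00  0.000e+00  1.000e+00]]
time: 3.32
tool_pos: [0.5943, -0.178, 0.5091]
tcp_rot: [0.001, -3.141, -0.002]
wrist_force: [0.5, 0.3, -0.7]
width: 1.003
grip_force: 0.0
3.3167 [[-1.000e+00 -4.000e-04 -7.000e-04  5.943e-01]
 [-4.000e-04  1.000e+00  1.300e-03 -1.780e-01]
 [ 7.000e-04  1.300e-03 -1.000e+00  5.091e-01]
 [ 0.000e+00  0.000e+00  0.000e+00  1.000e+00]]
```

View pics/w1.png

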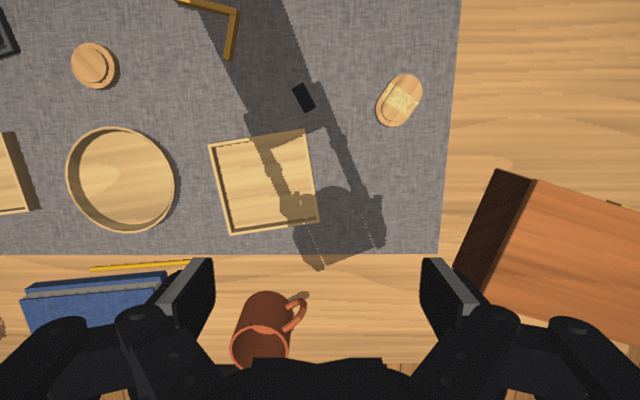

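View pics/w2.png

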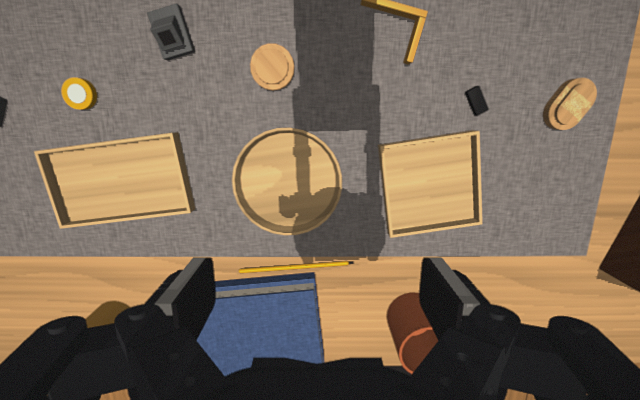

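View pics/w3.png

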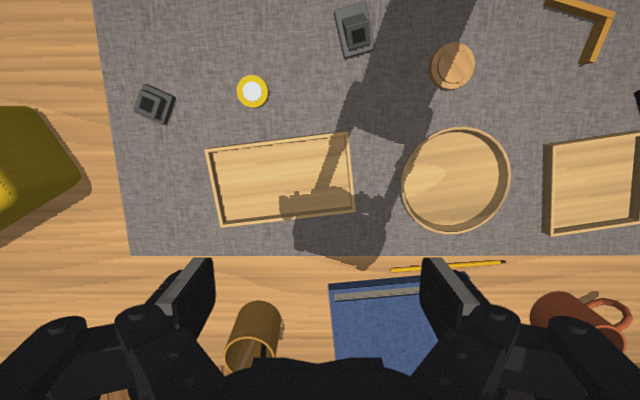

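The wrist views show:
- **Square tray:** rim corners at w2 (380,146), (477,132), (482,221), (389,237).
- **Oblong tray:** w3 (206,150) to (355,211).
- **Dish:** w2 (287,181).
- **Level shoe:** w3 (153,104).
- **Pitched shoe:** bore at w3 (357,37), leaning down-image.
- **Round rosette:** w2 (272,65).
- **Oval rosette:** w1 (400,99).
- **Large bracket:** outer corner at w2 (426,13).

Run:
```python
import pickle; from h import *
w={n:pickle.load(open(n+".pkl","rb")) for n in("w1","w2","w3")}
def T(a,pa,b,pb): return tri(ray(w[a][0],pa,w[a][1]),ray(w[b][0],pb,w[b][1]))
print("sq",T("w1",[(208,145),(304,129),(319,220),(230,236)],"w2",[(380,146),(479,131),(482,221),(389,237)]).round(3))
print("obl",T("w2",[(36,152),(177,133),(191,212),(61,228)],"w3",[(206,150),(348,132),(355,211),(221,227)]).round(3))
print("dish",T("w1",[(121,180)],"w2",[(287,181)]).round(3),T("w2",[(287,181)],"w3",[(456,180)]).round(3))
print("round",T("w1",[(92,63)],"w2",[(271,64)]).round(3),T("w2",[(271,64)],"w3",[(452,64)]).round(3))
print("oval",T("w1",[(403,97)],"w2",[(574,101)]).round(3))
print("brk corner,end",T("w1",[(238,10),(228,60)],"w2",[(426,13),(410,62)]).round(3),T("w2",[(426,13),(410,62)],"w3",[(614,13),(590,63)]).round(3))
print("pitch bore",T("w2",[(168,38)],"w3",[(357,37)]).round(3))
# crops x4
def crop(n,x,y,s=100):
    im=cv2.imread(f"pics/{n}.png"); im=cv2.copyMakeBorder(im,50,50,50,50,cv2.BORDER_CONSTANT)
    return cv2.resize(im[y:y+s,x:x+s],(266,266),interpolation=cv2.INTER_CUBIC)
# crop origin = (x-50,y-50), scale 2.66
L=[("w3",355,30),("w2",170,32),("w3",154,104),("w1",400,99),("w2",574,104),("w2",400,30)]
t=[crop(n,x,y) for n,x,y in L]
cv2.imwrite("pics/crops.png",np.vstack([np.hstack(t[:3]),np.hstack(t[3:])]))
```

```text
sq [[0.575 0.136 0.018 0.   ]
 [0.555 0.264 0.022 0.   ]
 [0.678 0.283 0.023 0.001]
 [0.704 0.155 0.016 0.   ]]
obl [[ 0.58  -0.324  0.02   0.   ]
 [ 0.558 -0.135  0.009  0.001]
 [ 0.665 -0.124  0.019  0.   ]
 [ 0.689 -0.312  0.019  0.   ]]
dish [[0.622 0.011 0.017 0.   ]] [[0.621 0.011 0.021 0.   ]]
round [[ 0.471 -0.006  0.012  0.001]] [[ 0.472 -0.006  0.013  0.001]]
oval [[0.516 0.393 0.007 0.002]]
brk corner,end [[0.413 0.185 0.015 0.001]
 [0.47  0.169 0.016 0.   ]] [[0.415 0.183 0.021 0.001]
 [0.471 0.169 0.016 0.001]]
pitch bore [[ 0.443 -0.128  0.024  0.001]]
```

View pics/crops.png

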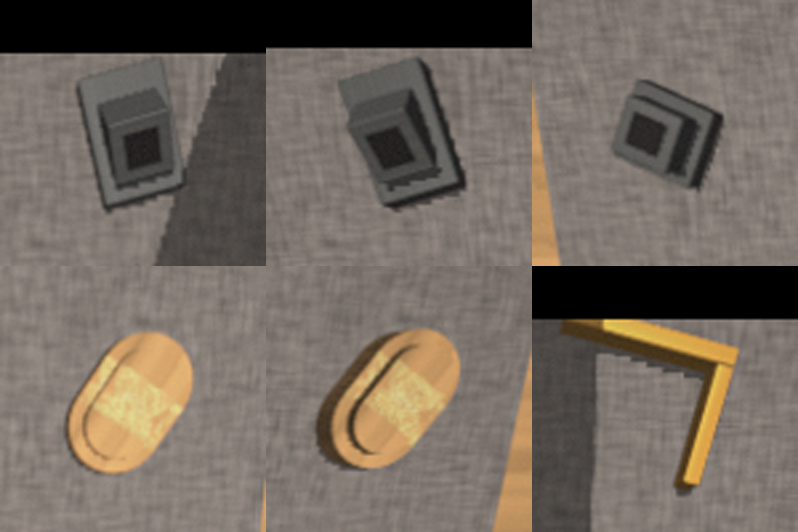

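The crops give the pitched shoe's foot corners, the level shoe's edges, the oval's axis (lower left to upper right) and the bracket's legs. Its outer corner is at upper right, with the long leg running left.

Run:
```python
import pickle; from h import *
w={n:pickle.load(open(n+".pkl","rb")) for n in("w1","w2","w3")}
def O(n,x,y,pts,z,ox=0,oy=0):
    p=(np.array(pts,float)-[ox,oy])/2.66+[x-50,y-50]
    return onz(w[n][0],p,z,w[n][1])[:,:2],p
def ang(a,b): return np.degrees(np.arctan2(*(b-a)[::-1])).round(1)
def q(name,P):
    print(name,P.mean(0).round(4),"edges",[(np.linalg.norm(P[i]-P[(i+1)%4])*1e3).round(0) for i in range(4)],[ang(P[i],P[(i+1)%4]) for i in range(4)])
a,pa=O("w3",355,30,[(80,80),(157,57),(184,186),(108,207)],.014); q("pitch w3",a)
b,pb=O("w2",170,32,[(74,80),(152,60),(195,183),(122,202)],.014); q("pitch w2",b)
print(tri(ray(w["w3"][0],pa,w["w3"][1]),ray(w["w2"][0],pb,w["w2"][1])).round(3))
a,_=O("w3",154,104,[(108,80),(190,118),(166,186),(80,152)],.014);q("level foot",a)
a,_=O("w3",154,104,[(114,133)],.031);print("level bore",a.round(4))
a,_=O("w1",400,99,[(115,355),(183,408),(150,448),(88,400)],.02,0,266);q("oval w1 patch",a)
a,_=O("w2",574,104,[(388,352),(443,395),(412,443),(350,398)],.02,266,266);q("oval w2 patch",a)
for n,x,c in(("w1",400,(131,402)),("w2",574,(397-266,399))):
    a,_=O(n,x,99 if n=="w1" else 104,[c],.010,0,266);print("oval outline c",a.round(4))
for n,p in(("w1",(95,66)),("w2",(272,67)),("w3",(452,66))): print("round outl",onz(w[n][0],[p],.012,w[n][1]).round(4))
```

```text
pitch w3 [ 0.4344 -0.1302] edges [np.float64(36.0), np.float64(56.0), np.float64(37.0), np.float64(56.0)] [np.float64(105.3), np.float64(14.9), np.float64(-75.4), np.float64(-165.6)]
pitch w2 [ 0.4339 -0.1278] edges [np.float64(38.0), np.float64(54.0), np.float64(36.0), np.float64(55.0)] [np.float64(102.2), np.float64(15.9), np.float64(-77.1), np.float64(-162.8)]
[[ 0.411 -0.155  0.012  0.   ]
 [ 0.402 -0.119  0.009  0.001]
 [ 0.456 -0.104  0.008  0.001]
 [ 0.464 -0.14   0.008  0.002]]
level foot [ 0.5221 -0.3872] edges [np.float64(42.0), np.float64(36.0), np.float64(44.0), np.float64(38.0)] [np.float64(64.8), np.float64(-25.6), np.float64(-112.1), np.float64(151.4)]
level bore [[ 0.5216 -0.3898]]
oval w1 patch [0.5194 0.3873] edges [np.float64(42.0), np.float64(24.0), np.float64(39.0), np.float64(24.0)] [np.float64(54.5), np.float64(-38.3), np.float64(-125.8), np.float64(149.8)]
oval w2 patch [0.5195 0.3841] edges [np.float64(37.0), np.float64(25.0), np.float64(41.0), np.float64(26.0)] [np.float64(57.5), np.float64(-25.5), np.float64(-121.3), np.float64(145.3)]
oval outline c [[0.5187 0.388 ]]
oval outline c [[0.5202 0.3908]]
round outl [[ 0.4745 -0.0024  0.012 ]]
round outl [[ 0.4753 -0.0047  0.012 ]]
round outl [[ 0.4753 -0.0052  0.012 ]]
```

```bash
cat > plan.py <<'E'
# plan.py phi0 x y z phi ... : leg list, each turning first then shifting; start from state
import sys; from h import *
from workcell import bot
s=bot.read_state(); T=pose(s); p=T[:3,3]; f=np.degrees(np.arctan2(T[1,1],T[0,1]))
tilt=T[:3,:3].T@[0,0,-1]; print("t",s["time"],"phi",f.round(2),"tilt deg",np.degrees(tilt[:2]).round(2),"w",round(s["width"],3),"grip",s["grip_force"])
a=list(map(float,sys.argv[1:]))
for i in range(0,len(a),4):
    q=np.array(a[i:i+3]); g=a[i+3]; az=f-g; d=(q-p)*1e3; c,n=np.cos(np.radians(g)),np.sin(np.radians(g))
    dx=-n*d[0]+c*d[1]; dy=c*d[0]+n*d[1]; L=np.linalg.norm(d)
    print(f"az {az:.1f} ({abs(az)/7:.1f} rows)  dx {dx:.1f} dy {dy:.1f} dz {-d[2]:.1f}  ({L/40:.1f} rows)"); p,f=q,g
E
python3 plan.py .522 -.389 .27 -26 .522 -.389 .177 -26 .522 -.389 .28 -26 .633 .177 .28 9
```

```text
t 3.3667 phi 90.1 tilt deg [-0.03 -0.09] w 0.999 grip 0.0
az 116.1 (16.6 rows)  dx -222.2 dy 28.0 dz 239.2  (8.2 rows)
az 0.0 (0.0 rows)  dx 0.0 dy 0.0 dz 93.0  (2.3 rows)
az 0.0 (0.0 rows)  dx 0.0 dy 0.0 dz -103.0  (2.6 rows)
az -35.0 (5.0 rows)  dx 541.7 dy 198.2 dz -0.0  (14.4 rows)
```

```bash
python3 -m jog '[{"dx":0,"dy":0,"dz":0,"ax":0,"ay":0,"az":7},{"dx":0,"dy":0,"dz":0,"ax":0,"ay":0,"az":7},{"dx":0,"dy":0,"dz":0,"ax":0,"ay":0,"az":7},{"dx":0,"dy":0,"dz":0,"ax":0,"ay":0,"az":7},{"dx":0,"dy":0,"dz":0,"ax":0,"ay":0,"az":7},{"dx":0,"dy":0,"dz":0,"ax":0,"ay":0,"az":7},{"dx":0,"dy":0,"dz":0,"ax":0,"ay":0,"az":7},{"dx":0,"dy":0,"dz":0,"ax":0,"ay":0,"az":7},{"dx":0,"dy":0,"dz":0,"ax":0,"ay":0,"az":7},{"dx":0,"dy":0,"dz":0,"ax":0,"ay":0,"az":7},{"dx":0,"dy":0,"dz":0,"ax":0,"ay":0,"az":7},{"dx":0,"dy":0,"dz":0,"ax":0,"ay":0,"az":7},{"dx":0,"dy":0,"dz":0,"ax":0,"ay":0,"az":7},{"dx":0,"dy":0,"dz":0,"ax":0,"ay":0,"az":7},{"dx":0,"dy":0,"dz":0,"ax":0,"ay":0,"az":7},{"dx":0,"dy":0,"dz":0,"ax":0,"ay":0,"az":7},{"dx":0,"dy":0,"dz":0,"ax":0,"ay":0,"az":4}]' 0.8
python3 -m jog '[{"dx":-25,"dy":3,"dz":26,"ax":0,"ay":0,"az":0},{"dx":-25,"dy":3,"dz":26,"ax":0,"ay":0,"az":0},{"dx":-25,"dy":3,"dz":27,"ax":0,"ay":0,"az":0},{"dx":-25,"dy":3,"dz":27,"ax":0,"ay":0,"az":0},{"dx":-25,"dy":3,"dz":27,"ax":0,"ay":0,"az":0},{"dx":-25,"dy":3,"dz":27,"ax":0,"ay":0,"az":0},{"dx":-25,"dy":3,"dz":27,"ax":0,"ay":0,"az":0},{"dx":-25,"dy":4,"dz":27,"ax":0,"ay":0,"az":0},{"dx":-22,"dy":3,"dz":25,"ax":0,"ay":0,"az":0},{"dx":0,"dy":0,"dz":0,"ax":0,"ay":0,"az":0},{"dx":0,"dy":0,"dz":0,"ax":0,"ay":0,"az":0}]'
python3 plan.py .522 -.389 .177 -26; python3 snap.py w4
```

```text
time: 4.78
tool_pos: [0.5943, -0.1754, 0.5098]
tcp_rot: [-2.665, -1.663, -0.001]
wrist_force: [-0.1, -0.2, 0.4]
width: 0.8
grip_force: 0.0
time: 5.7
tool_pos: [0.5219, -0.3885, 0.2684]
tcp_rot: [-2.659, -1.664, 0.001]
wrist_force: [0.3, -0.3, -0.3]
width: 0.798
grip_force: 0.0
t 5.7 phi -25.93 tilt deg [-0.11  0.26] w 0.798 grip 0.0
az 0.1 (0.0 rows)  dx -0.4 dy 0.3 dz 91.4  (2.3 rows)
5.7 [[ 0.4373  0.8993 -0.0032  0.5219]
 [ 0.8993 -0.4373  0.0038 -0.3885]
 [ 0.002  -0.0045 -1.      0.2684]
 [ 0.      0.      0.      1.    ]]
```

View pics/w4.png

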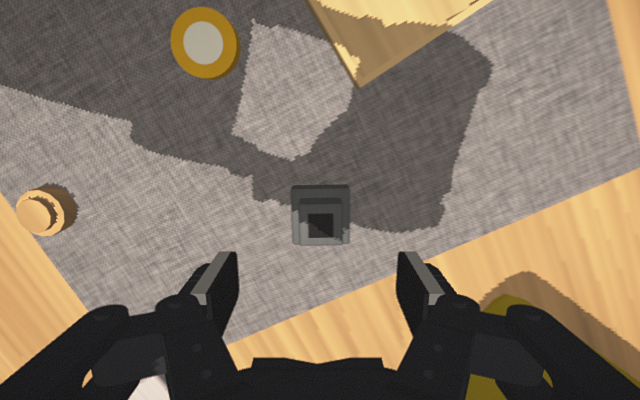

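Centred and squared: the shoe is at about (321,214), between the pads at 237 and 398. I'll check the position and the yellow object's clearance.

Run:
```python
import pickle; from h import *
c,T=pickle.load(open("w4.pkl","rb")); print(onz(c,[(320,226)],.031,T),onz(c,[(320,186),(320,245)],.014,T).mean(0),onz(c,[(43,212)],.02,T))
c,T=pickle.load(open("w3.pkl","rb"))
for z in(0,.05,.1): print(z,onz(c,[(90,185),(40,110)],z,T).round(3).tolist())
```

```text
[[ 0.52162522 -0.39185986  0.031     ]] [ 0.52217958 -0.39086197  0.014     ] [[ 0.35756291 -0.305583    0.02      ]]
0 [[0.632, -0.501, 0.0], [0.528, -0.551, 0.0]]
0.05 [[0.621, -0.467, 0.05], [0.528, -0.512, 0.05]]
0.1 [[0.61, -0.433, 0.1], [0.528, -0.473, 0.1]]
```

```bash
python3 -m jog '[{"dx":-2,"dy":1,"dz":30,"ax":0,"ay":0,"az":0},{"dx":0,"dy":0,"dz":30,"ax":0,"ay":0,"az":0},{"dx":0,"dy":0,"dz":20,"ax":0,"ay":0,"az":0},{"dx":0,"dy":0,"dz":11,"ax":0,"ay":0,"az":0},{"dx":0,"dy":0,"dz":0,"ax":0,"ay":0,"az":0}]'
python3 -m jog '[{"dx":0,"dy":0,"dz":0,"ax":0,"ay":0,"az":0},{"dx":0,"dy":0,"dz":0,"ax":0,"ay":0,"az":0},{"dx":0,"dy":0,"dz":0,"ax":0,"ay":0,"az":0},{"dx":0,"dy":0,"dz":0,"ax":0,"ay":0,"az":0},{"dx":0,"dy":0,"dz":0,"ax":0,"ay":0,"az":0},{"dx":0,"dy":0,"dz":0,"ax":0,"ay":0,"az":0},{"dx":0,"dy":0,"dz":0,"ax":0,"ay":0,"az":0}]' 0 60
```

```text
time: 6.17
tool_pos: [0.5223, -0.3904, 0.1785]
tcp_rot: [-2.66, -1.667, 0.001]
wrist_force: [0.1, 0.6, -0.5]
width: 0.801
grip_force: 0.0
time: 6.75
tool_pos: [0.5232, -0.3933, 0.1828]
tcp_rot: [2.661, 1.663, 0.004]
wrist_force: [0.1, 1.9, 7.5]
width: 0.435
grip_force: 60.2
```

```bash
python3 -m jog '[{"dx":0,"dy":0,"dz":-20,"ax":0,"ay":0,"az":0},{"dx":0,"dy":0,"dz":-30,"ax":0,"ay":0,"az":0},{"dx":0,"dy":0,"dz":-30,"ax":0,"ay":0,"az":0},{"dx":0,"dy":0,"dz":-30,"ax":0,"ay":0,"az":0},{"dx":0,"dy":0,"dz":0,"ax":0,"ay":0,"az":-7},{"dx":0,"dy":0,"dz":0,"ax":0,"ay":0,"az":-7},{"dx":0,"dy":0,"dz":0,"ax":0,"ay":0,"az":-7},{"dx":0,"dy":0,"dz":0,"ax":0,"ay":0,"az":-7},{"dx":0,"dy":0,"dz":0,"ax":0,"ay":0,"az":-7},{"dx":0,"dy":0,"dz":0,"ax":0,"ay":0,"az":0}]'; python3 plan.py .633 .177 .25 9 .633 .177 .188 9
```

```text
time: 7.58
tool_pos: [0.5218, -0.3928, 0.2906]
tcp_rot: [2.035, 2.391, 0.0]
wrist_force: [-0.2, 0.7, -2.2]
width: 0.439
grip_force: 60.4
t 7.5833 phi 9.19 tilt deg [ 0.06 -0.05] w 0.439 grip 60.41219115257263
az 0.2 (0.0 rows)  dx 545.4 dy 199.0 dz 40.6  (14.6 rows)
az 0.0 (0.0 rows)  dx 0.0 dy 0.0 dz 62.0  (1.6 rows)
```

```bash
python3 -m jog '[{"dx":20,"dy":7,"dz":0,"ax":0,"ay":0,"az":0},{"dx":35,"dy":13,"dz":0,"ax":0,"ay":0,"az":0},{"dx":35,"dy":13,"dz":0,"ax":0,"ay":0,"az":0},{"dx":35,"dy":13,"dz":0,"ax":0,"ay":0,"az":0},{"dx":35,"dy":13,"dz":0,"ax":0,"ay":0,"az":0},{"dx":35,"dy":13,"dz":0,"ax":0,"ay":0,"az":0},{"dx":35,"dy":13,"dz":0,"ax":0,"ay":0,"az":0},{"dx":35,"dy":13,"dz":0,"ax":0,"ay":0,"az":0},{"dx":35,"dy":13,"dz":0,"ax":0,"ay":0,"az":0},{"dx":35,"dy":13,"dz":0,"ax":0,"ay":0,"az":0},{"dx":35,"dy":13,"dz":0,"ax":0,"ay":0,"az":0},{"dx":35,"dy":13,"dz":0,"ax":0,"ay":0,"az":0},{"dx":35,"dy":13,"dz":0,"ax":0,"ay":0,"az":0},{"dx":35,"dy":13,"dz":0,"ax":0,"ay":0,"az":0},{"dx":35,"dy":13,"dz":10,"ax":0,"ay":0,"az":0},{"dx":35,"dy":10,"dz":30,"ax":0,"ay":0,"az":0},{"dx":0,"dy":0,"dz":0,"ax":0,"ay":0,"az":0},{"dx":0,"dy":0,"dz":0,"ax":0,"ay":0,"az":0}]'; python3 plan.py .633 .177 .188 9
```

```text
time: 9.08
tool_pos: [0.6313, 0.1744, 0.2512]
tcp_rot: [-2.038, -2.388, 0.005]
wrist_force: [0.5, -0.3, -0.9]
width: 0.436
grip_force: 60.7
t 9.0833 phi 9.05 tilt deg [0.02 0.21] w 0.436 grip 60.74105501174927
az 0.0 (0.0 rows)  dx 2.3 dy 2.1 dz 63.2  (1.6 rows)
```

```bash
python3 -m jog '[{"dx":2,"dy":2,"dz":30,"ax":0,"ay":0,"az":0},{"dx":0,"dy":0,"dz":20,"ax":0,"ay":0,"az":0},{"dx":0,"dy":0,"dz":8,"ax":0,"ay":0,"az":0},{"dx":0,"dy":0,"dz":4,"ax":0,"ay":0,"az":0},{"dx":0,"dy":0,"dz":0,"ax":0,"ay":0,"az":0},{"dx":0,"dy":0,"dz":0,"ax":0,"ay":0,"az":0}]'
python3 -m jog '[{"dx":0,"dy":0,"dz":0,"ax":0,"ay":0,"az":0},{"dx":0,"dy":0,"dz":0,"ax":0,"ay":0,"az":0},{"dx":0,"dy":0,"dz":0,"ax":0,"ay":0,"az":0},{"dx":0,"dy":0,"dz":-20,"ax":0,"ay":0,"az":0},{"dx":0,"dy":0,"dz":-35,"ax":0,"ay":0,"az":0},{"dx":0,"dy":0,"dz":-35,"ax":0,"ay":0,"az":0},{"dx":0,"dy":0,"dz":0,"ax":0,"ay":0,"az":0}]' 0.6
python3 plan.py .475 -.004 .28 9 .475 -.004 .185 9 .475 -.004 .28 9 .624 .236 .27 9; python3 snap.py w5
python3 - <<'E'
import pickle; from h import *
E
```

```text
time: 9.58
tool_pos: [0.6347, 0.1743, 0.1926]
tcp_rot: [2.041, 2.387, 0.002]
wrist_force: [-0.6, 0.6, -1.7]
width: 0.437
grip_force: 60.7
time: 10.17
tool_pos: [0.6373, 0.1758, 0.2908]
tcp_rot: [2.034, 2.383, 0.019]
wrist_force: [1.9, 0.3, 0.8]
width: 0.599
grip_force: 0.0
t 10.1667 phi 9.04 tilt deg [-0.06 -0.85] w 0.599 grip 0.0
az 0.0 (0.0 rows)  dx -152.2 dy -188.5 dz 10.8  (6.1 rows)
az 0.0 (0.0 rows)  dx 0.0 dy 0.0 dz 95.0  (2.4 rows)
az 0.0 (0.0 rows)  dx 0.0 dy 0.0 dz -95.0  (2.4 rows)
az 0.0 (0.0 rows)  dx 213.7 dy 184.7 dz 10.0  (7.1 rows)
10.1667 [[-0.1571  0.9875  0.0145  0.6373]
 [ 0.9876  0.157   0.0034  0.1758]
 [ 0.0011  0.0149 -0.9999  0.2908]
 [ 0.      0.      0.      1.    ]]
```

View pics/w5.png

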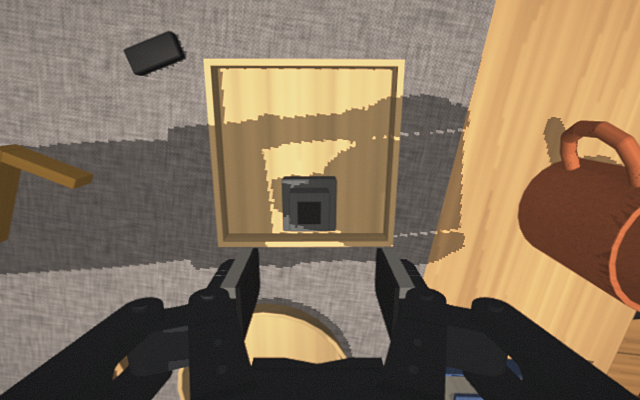

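The level shoe sits flat in the square tray at (309,205) with space above it. Next is the round rosette.

```bash
python3 - <<'E'
import pickle; from h import *
c,T=pickle.load(open("w5.pkl","rb")); print(onz(c,[(206,60),(404,60),(393,245),(218,245)],.022,T).mean(0),onz(c,[(309,212)],.035,T))
E
python3 -m jog '[{"dx":-25,"dy":-31,"dz":0,"ax":0,"ay":0,"az":0},{"dx":-25,"dy":-31,"dz":0,"ax":0,"ay":0,"az":0},{"dx":-25,"dy":-31,"dz":0,"ax":0,"ay":0,"az":0},{"dx":-25,"dy":-31,"dz":0,"ax":0,"ay":0,"az":0},{"dx":-26,"dy":-32,"dz":0,"ax":0,"ay":0,"az":0},{"dx":-26,"dy":-32,"dz":10,"ax":0,"ay":0,"az":0},{"dx":0,"dy":0,"dz":20,"ax":0,"ay":0,"az":0},{"dx":0,"dy":0,"dz":0,"ax":0,"ay":0,"az":0},{"dx":0,"dy":0,"dz":0,"ax":0,"ay":0,"az":0}]' 0.9
python3 plan.py .475 -.004 .185 9; python3 snap.py w6
```

```text
[0.62878735 0.20924132 0.022     ] [[0.63635841 0.17557522 0.035     ]]
time: 10.97
tool_pos: [0.4718, -0.0044, 0.2506]
tcp_rot: [-2.04, -2.387, 0.002]
wrist_force: [0.3, 0.3, 0.5]
width: 0.899
grip_force: 0.0
t 10.9667 phi 8.97 tilt deg [-0.04  0.12] w 0.899 grip 0.0
az -0.0 (0.0 rows)  dx -0.1 dy 3.2 dz 65.6  (1.6 rows)
10.9667 [[-1.560e-01  9.878e-01 -2.100e-03  4.718e-01]
 [ 9.878e-01  1.560e-01  4.000e-04 -4.400e-03]
 [ 7.000e-04 -2.000e-03 -1.000e+00  2.506e-01]
 [ 0.000e+00  0.000e+00  0.000e+00  1.000e+00]]
```

View pics/w6.png

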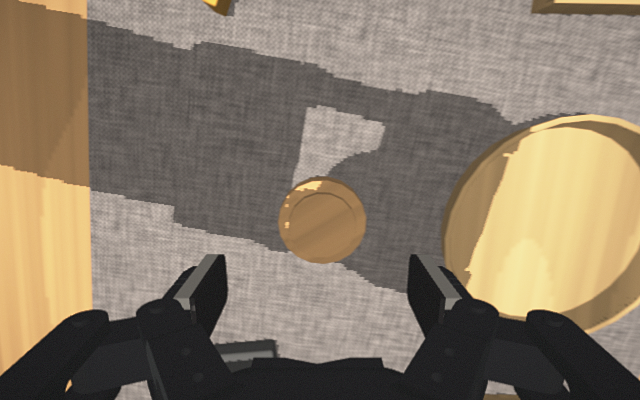

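```bash
python3 - <<'E'
import pickle; from h import *
c,T=pickle.load(open("w6.pkl","rb")); print(onz(c,[(322,220)],.012,T))
E
python3 -m jog '[{"dx":0,"dy":3,"dz":25,"ax":0,"ay":0,"az":0},{"dx":0,"dy":0,"dz":25,"ax":0,"ay":0,"az":0},{"dx":0,"dy":0,"dz":15,"ax":0,"ay":0,"az":0},{"dx":0,"dy":0,"dz":0,"ax":0,"ay":0,"az":0},{"dx":0,"dy":0,"dz":0,"ax":0,"ay":0,"az":0}]' 0.85
python3 -m jog '[{"dx":0,"dy":0,"dz":0,"ax":0,"ay":0,"az":0},{"dx":0,"dy":0,"dz":0,"ax":0,"ay":0,"az":0},{"dx":0,"dy":0,"dz":0,"ax":0,"ay":0,"az":0},{"dx":0,"dy":0,"dz":0,"ax":0,"ay":0,"az":0},{"dx":0,"dy":0,"dz":0,"ax":0,"ay":0,"az":0},{"dx":0,"dy":0,"dz":0,"ax":0,"ay":0,"az":0}]' 0 50
```

```text
[[ 0.47515552 -0.00409279  0.012     ]]
time: 11.43
tool_pos: [0.4764, -0.0029, 0.1865]
tcp_rot: [-2.037, -2.391, 0.001]
wrist_force: [0.6, 0.3, 1.1]
width: 0.847
grip_force: 0.0
time: 11.93
tool_pos: [0.4768, -0.0036, 0.1885]
tcp_rot: [2.038, 2.387, 0.004]
wrist_force: [-0.7, 1.4, 5.9]
width: 0.452
grip_force: 49.4
```

The fingers rode onto the 42 mm step. I'll reopen and grip the disc lower.

```bash
python3 -m jog '[{"dx":0,"dy":0,"dz":-4,"ax":0,"ay":0,"az":0},{"dx":0,"dy":0,"dz":0,"ax":0,"ay":0,"az":0},{"dx":0,"dy":0,"dz":0,"ax":0,"ay":0,"az":0},{"dx":0,"dy":0,"dz":0,"ax":0,"ay":0,"az":0},{"dx":0,"dy":0,"dz":9,"ax":0,"ay":0,"az":0},{"dx":0,"dy":0,"dz":8,"ax":0,"ay":0,"az":0},{"dx":0,"dy":0,"dz":0,"ax":0,"ay":0,"az":0},{"dx":0,"dy":0,"dz":0,"ax":0,"ay":0,"az":0}]' 0.78
python3 -m jog '[{"dx":0,"dy":0,"dz":0,"ax":0,"ay":0,"az":0},{"dx":0,"dy":0,"dz":0,"ax":0,"ay":0,"az":0},{"dx":0,"dy":0,"dz":0,"ax":0,"ay":0,"az":0},{"dx":0,"dy":0,"dz":0,"ax":0,"ay":0,"az":0},{"dx":0,"dy":0,"dz":0,"ax":0,"ay":0,"az":0}]' 0 50
```

```text
time: 12.6
tool_pos: [0.4747, -0.0037, 0.172]
tcp_rot: [-2.038, -2.388, 0.003]
wrist_force: [-0.5, 0.3, -0.7]
width: 0.784
grip_force: 0.0
time: 13.02
tool_pos: [0.4757, -0.0037, 0.1734]
tcp_rot: [2.04, 2.389, 0.0]
wrist_force: [0.7, -0.6, -0.1]
width: 0.632
grip_force: 52.5
```

```bash
python3 -m jog '[{"dx":0,"dy":0,"dz":-20,"ax":0,"ay":0,"az":0},{"dx":0,"dy":0,"dz":-30,"ax":0,"ay":0,"az":0},{"dx":0,"dy":0,"dz":-30,"ax":0,"ay":0,"az":0},{"dx":0,"dy":0,"dz":-30,"ax":0,"ay":0,"az":0},{"dx":26,"dy":23,"dz":0,"ax":0,"ay":0,"az":0},{"dx":27,"dy":23,"dz":0,"ax":0,"ay":0,"az":0},{"dx":27,"dy":23,"dz":0,"ax":0,"ay":0,"az":0},{"dx":27,"dy":23,"dz":0,"ax":0,"ay":0,"az":0},{"dx":27,"dy":23,"dz":0,"ax":0,"ay":0,"az":0},{"dx":27,"dy":23,"dz":0,"ax":0,"ay":0,"az":0},{"dx":27,"dy":23,"dz":0,"ax":0,"ay":0,"az":0},{"dx":26,"dy":23,"dz":0,"ax":0,"ay":0,"az":0},{"dx":0,"dy":0,"dz":0,"ax":0,"ay":0,"az":0},{"dx":0,"dy":0,"dz":0,"ax":0,"ay":0,"az":0},{"dx":0,"dy":0,"dz":0,"ax":0,"ay":0,"az":0}]'; python3 plan.py .6245 .236 .22 9 .6245 .236 .179 9; python3 snap.py w7
```

```text
time: 14.27
tool_pos: [0.6232, 0.2364, 0.2825]
tcp_rot: [-2.038, -2.39, 0.003]
wrist_force: [-0.3, -0.2, -0.2]
width: 0.632
grip_force: 52.8
t 14.2667 phi 9.07 tilt deg [0.04 0.11] w 0.632 grip 52.8321647644043
az 0.1 (0.0 rows)  dx -0.6 dy 1.2 dz 62.5  (1.6 rows)
az 0.0 (0.0 rows)  dx 0.0 dy 0.0 dz 41.0  (1.0 rows)
14.2667 [[-1.577e-01  9.875e-01 -1.700e-03  6.232e-01]
 [ 9.875e-01  1.577e-01 -1.000e-03  2.364e-01]
 [-7.000e-04 -1.900e-03 -1.000e+00  2.825e-01]
 [ 0.000e+00  0.000e+00  0.000e+00  1.000e+00]]
```

View pics/w7.png

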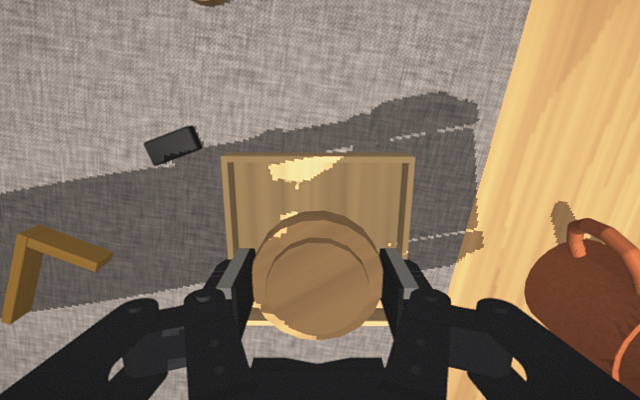

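The rosette is held level at (319,275) over the tray. I'll lower and release it.

```bash
python3 -m jog '[{"dx":0,"dy":1,"dz":30,"ax":0,"ay":0,"az":0},{"dx":0,"dy":0,"dz":30,"ax":0,"ay":0,"az":0},{"dx":0,"dy":0,"dz":25,"ax":0,"ay":0,"az":0},{"dx":0,"dy":0,"dz":13,"ax":0,"ay":0,"az":0},{"dx":0,"dy":0,"dz":5,"ax":0,"ay":0,"az":0},{"dx":0,"dy":0,"dz":0,"ax":0,"ay":0,"az":0},{"dx":0,"dy":0,"dz":0,"ax":0,"ay":0,"az":0}]'
python3 -m jog '[{"dx":0,"dy":0,"dz":0,"ax":0,"ay":0,"az":0},{"dx":0,"dy":0,"dz":0,"ax":0,"ay":0,"az":0},{"dx":0,"dy":0,"dz":0,"ax":0,"ay":0,"az":0},{"dx":0,"dy":0,"dz":-10,"ax":0,"ay":0,"az":0},{"dx":0,"dy":0,"dz":-30,"ax":0,"ay":0,"az":0},{"dx":0,"dy":0,"dz":-30,"ax":0,"ay":0,"az":0},{"dx":0,"dy":0,"dz":-30,"ax":0,"ay":0,"az":0},{"dx":0,"dy":0,"dz":0,"ax":0,"ay":0,"az":0}]' 0.74
python3 plan.py .4112 .1579 .26 -14.9
```

```text
time: 14.9
tool_pos: [0.6253, 0.2363, 0.1815]
tcp_rot: [2.04, 2.388, 0.002]
wrist_force: [-0.8, -0.6, -0.1]
width: 0.629
grip_force: 52.8
time: 15.57
tool_pos: [0.6276, 0.2378, 0.2897]
tcp_rot: [2.035, 2.384, 0.019]
wrist_force: [1.6, -0.3, 0.9]
width: 0.742
grip_force: 0.0
t 15.5667 phi 9.04 tilt deg [-0.13 -0.78] w 0.742 grip 0.0
az 23.9 (3.4 rows)  dx -132.9 dy -188.6 dz 29.7  (5.8 rows)
```

```bash
python3 -m jog '[{"dx":0,"dy":0,"dz":0,"ax":0,"ay":0,"az":6},{"dx":0,"dy":0,"dz":0,"ax":0,"ay":0,"az":6},{"dx":0,"dy":0,"dz":0,"ax":0,"ay":0,"az":6},{"dx":0,"dy":0,"dz":0,"ax":0,"ay":0,"az":6},{"dx":-22,"dy":-31,"dz":0,"ax":0,"ay":0,"az":0},{"dx":-22,"dy":-31,"dz":0,"ax":0,"ay":0,"az":0},{"dx":-22,"dy":-31,"dz":5,"ax":0,"ay":0,"az":0},{"dx":-22,"dy":-31,"dz":5,"ax":0,"ay":0,"az":0},{"dx":-22,"dy":-31,"dz":5,"ax":0,"ay":0,"az":0},{"dx":-23,"dy":-32,"dz":15,"ax":0,"ay":0,"az":0},{"dx":0,"dy":0,"dz":0,"ax":0,"ay":0,"az":0},{"dx":0,"dy":0,"dz":0,"ax":0,"ay":0,"az":0},{"dx":0,"dy":0,"dz":0,"ax":0,"ay":0,"az":0}]' 0.45
python3 plan.py .4112 .1579 .178 -14.9; python3 snap.py w8
```

```text
time: 16.65
tool_pos: [0.4104, 0.1568, 0.2514]
tcp_rot: [2.491, 1.913, 0.003]
wrist_force: [0.5, 0.4, 0.3]
width: 0.449
grip_force: 0.0
t 16.65 phi -14.96 tilt deg [-0.07 -0.11] w 0.449 grip 0.0
az -0.1 (0.0 rows)  dx 1.3 dy 0.5 dz 73.4  (1.8 rows)
16.65 [[ 2.582e-01  9.661e-01  2.200e-03  4.104e-01]
 [ 9.661e-01 -2.582e-01  7.000e-04  1.568e-01]
 [ 1.300e-03  2.000e-03 -1.000e+00  2.514e-01]
 [ 0.000e+00  0.000e+00  0.000e+00  1.000e+00]]
```

View pics/w8.png

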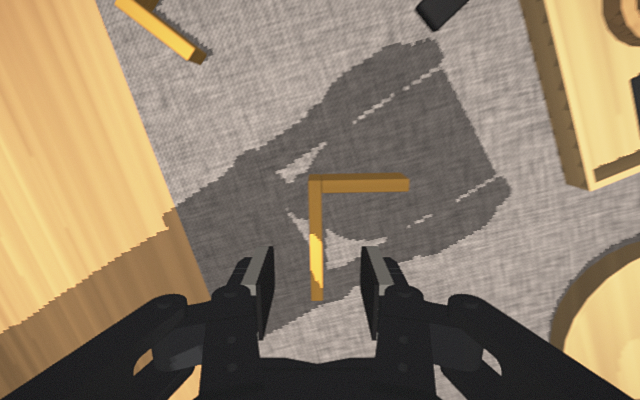

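The long leg lies straight at column 317, between the pads; the corner is at (310,179).

```bash
python3 - <<'E'
import pickle; from h import *
c,T=pickle.load(open("w8.pkl","rb")); P=onz(c,[(309,175),(408,180),(317,295)],.022,T)
print(P.round(4)); print("in tool mm",((P-T[:3,3])@T[:3,:3]*1e3).round(1))
E
python3 -m jog '[{"dx":0,"dy":0,"dz":30,"ax":0,"ay":0,"az":0},{"dx":0,"dy":0,"dz":30,"ax":0,"ay":0,"az":0},{"dx":0,"dy":0,"dz":12,"ax":0,"ay":0,"az":0},{"dx":0,"dy":0,"dz":0,"ax":0,"ay":0,"az":0},{"dx":0,"dy":0,"dz":0,"ax":0,"ay":0,"az":0}]'
python3 -m jog '[{"dx":0,"dy":0,"dz":0,"ax":0,"ay":0,"az":0},{"dx":0,"dy":0,"dz":0,"ax":0,"ay":0,"az":0},{"dx":0,"dy":0,"dz":0,"ax":0,"ay":0,"az":0},{"dx":0,"dy":0,"dz":0,"ax":0,"ay":0,"az":0},{"dx":0,"dy":0,"dz":0,"ax":0,"ay":0,"az":0},{"dx":0,"dy":0,"dz":0,"ax":0,"ay":0,"az":0},{"dx":0,"dy":0,"dz":0,"ax":0,"ay":0,"az":0}]' 0 70
python3 plan.py
```

```text
[[0.4148 0.1875 0.022 ]
 [0.4701 0.1695 0.022 ]
 [0.3989 0.1104 0.022 ]]
in tool mm [[ 30.5  -4.1 229.4]
 [ 27.5  54.  229.5]
 [-48.    0.4 229.3]]
time: 17.12
tool_pos: [0.4118, 0.1572, 0.179]
tcp_rot: [2.492, 1.913, 0.001]
wrist_force: [0.6, -0.1, -0.5]
width: 0.452
grip_force: 0.0
time: 17.7
tool_pos: [0.4115, 0.1571, 0.1804]
tcp_rot: [2.491, 1.912, 0.006]
wrist_force: [-0.2, -0.2, 5.0]
width: 0.069
grip_force: 70.6
t 17.7 phi -14.97 tilt deg [-0.14 -0.2 ] w 0.069 grip 70.57622909545898
```

```bash
python3 -m jog '[{"dx":0,"dy":0,"dz":-20,"ax":0,"ay":0,"az":0},{"dx":0,"dy":0,"dz":-30,"ax":0,"ay":0,"az":0},{"dx":0,"dy":0,"dz":-30,"ax":0,"ay":0,"az":0},{"dx":0,"dy":0,"dz":0,"ax":0,"ay":0,"az":0},{"dx":0,"dy":0,"dz":0,"ax":0,"ay":0,"az":0}]'; python3 plan.py .599 .027 .26 -14.9 .599 .027 .186 -14.9
```

```text
time: 18.12
tool_pos: [0.4113, 0.157, 0.2611]
tcp_rot: [2.49, 1.912, 0.009]
wrist_force: [0.1, -0.3, -2.6]
width: 0.075
grip_force: 69.8
t 18.1167 phi -14.97 tilt deg [-0.19 -0.3 ] w 0.075 grip 69.78583574295044
az -0.1 (0.0 rows)  dx -77.4 dy 214.8 dz 1.1  (5.7 rows)
az 0.0 (0.0 rows)  dx 0.0 dy 0.0 dz 74.0  (1.9 rows)
```

```bash
python3 -m jog '[{"dx":-6,"dy":17,"dz":0,"ax":0,"ay":0,"az":0},{"dx":-12,"dy":33,"dz":0,"ax":0,"ay":0,"az":0},{"dx":-12,"dy":33,"dz":0,"ax":0,"ay":0,"az":0},{"dx":-12,"dy":33,"dz":0,"ax":0,"ay":0,"az":0},{"dx":-12,"dy":33,"dz":0,"ax":0,"ay":0,"az":0},{"dx":-12,"dy":33,"dz":0,"ax":0,"ay":0,"az":0},{"dx":-11,"dy":33,"dz":0,"ax":0,"ay":0,"az":0},{"dx":0,"dy":0,"dz":0,"ax":0,"ay":0,"az":0},{"dx":0,"dy":0,"dz":0,"ax":0,"ay":0,"az":0}]'; python3 plan.py .599 .027 .186 -14.9;  python3 snap.py w9
```

```text
time: 18.87
tool_pos: [0.5985, 0.0254, 0.2566]
tcp_rot: [-2.493, -1.909, 0.003]
wrist_force: [-0.9, 0.1, -1.9]
width: 0.068
grip_force: 69.7
t 18.8667 phi -15.1 tilt deg [0.04 0.14] w 0.068 grip 69.73399043083191
az -0.2 (0.0 rows)  dx 1.6 dy 0.1 dz 70.6  (1.8 rows)
18.8667 [[ 2.605e-01  9.655e-01 -2.600e-03  5.985e-01]
 [ 9.655e-01 -2.605e-01 -0.000e+00  2.540e-02]
 [-7.000e-04 -2.500e-03 -1.000e+00  2.566e-01]
 [ 0.000e+00  0.000e+00  0.000e+00  1.000e+00]]
```

View pics/w9.png

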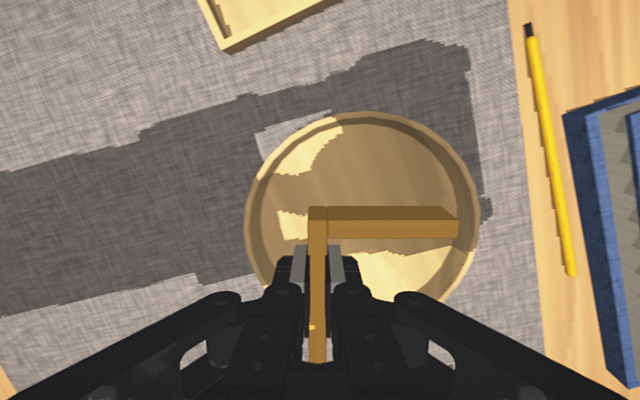

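The bracket is held level over the dish, its corner at (310,208). I'll lower and release it.

```bash
python3 -m jog '[{"dx":1,"dy":0,"dz":25,"ax":0,"ay":0,"az":0},{"dx":0,"dy":0,"dz":25,"ax":0,"ay":0,"az":0},{"dx":0,"dy":0,"dz":13,"ax":0,"ay":0,"az":0},{"dx":0,"dy":0,"dz":6,"ax":0,"ay":0,"az":0},{"dx":0,"dy":0,"dz":0,"ax":0,"ay":0,"az":0},{"dx":0,"dy":0,"dz":0,"ax":0,"ay":0,"az":0}]'
python3 -m jog '[{"dx":0,"dy":0,"dz":0,"ax":0,"ay":0,"az":0},{"dx":0,"dy":0,"dz":0,"ax":0,"ay":0,"az":0},{"dx":0,"dy":0,"dz":0,"ax":0,"ay":0,"az":0},{"dx":0,"dy":0,"dz":-10,"ax":0,"ay":0,"az":0},{"dx":0,"dy":0,"dz":-30,"ax":0,"ay":0,"az":0},{"dx":0,"dy":0,"dz":-30,"ax":0,"ay":0,"az":0},{"dx":0,"dy":0,"dz":-30,"ax":0,"ay":0,"az":0},{"dx":0,"dy":0,"dz":0,"ax":0,"ay":0,"az":0}]' 0.25
python3 plan.py .519 .389 .25 56; python3 snap.py w10
```

```text
time: 19.42
tool_pos: [0.5979, 0.0281, 0.1896]
tcp_rot: [-2.491, -1.914, 0.001]
wrist_force: [-0.3, -0.6, -1.1]
width: 0.071
grip_force: 69.7
time: 20.08
tool_pos: [0.6014, 0.0277, 0.2985]
tcp_rot: [2.485, 1.908, 0.017]
wrist_force: [1.6, 0.3, 2.2]
width: 0.247
grip_force: 0.0
t 20.0833 phi -14.97 tilt deg [-0.21 -0.76] w 0.247 grip 0.0
az -71.0 (10.1 rows)  dx 270.4 dy 253.5 dz 48.5  (9.3 rows)
20.0833 [[ 2.583e-01  9.660e-01  1.380e-02  6.014e-01]
 [ 9.661e-01 -2.583e-01  1.000e-04  2.770e-02]
 [ 3.600e-03  1.330e-02 -9.999e-01  2.985e-01]
 [ 0.000e+00  0.000e+00  0.000e+00  1.000e+00]]
```

View pics/w10.png

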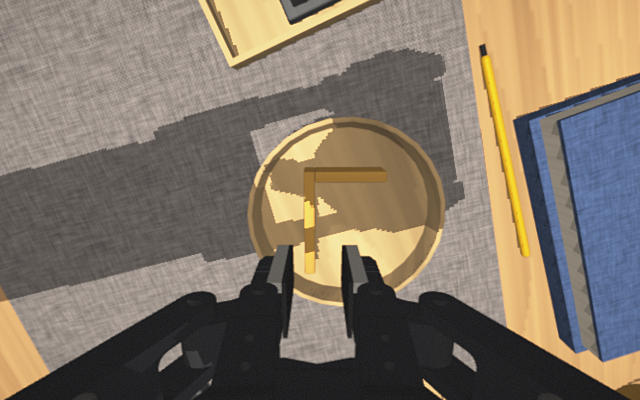

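The bracket lies flat in the dish, from (310,172) to (385,175) and (310,270). That was my last picture to view, so from here I check by segmentation and grip readings.

```bash
python3 -m jog '[{"dx":0,"dy":0,"dz":0,"ax":0,"ay":0,"az":-7.1},{"dx":0,"dy":0,"dz":0,"ax":0,"ay":0,"az":-7.1},{"dx":0,"dy":0,"dz":0,"ax":0,"ay":0,"az":-7.1},{"dx":0,"dy":0,"dz":0,"ax":0,"ay":0,"az":-7.1},{"dx":0,"dy":0,"dz":0,"ax":0,"ay":0,"az":-7.1},{"dx":0,"dy":0,"dz":0,"ax":0,"ay":0,"az":-7.1},{"dx":0,"dy":0,"dz":0,"ax":0,"ay":0,"az":-7.1},{"dx":0,"dy":0,"dz":0,"ax":0,"ay":0,"az":-7.1},{"dx":0,"dy":0,"dz":0,"ax":0,"ay":0,"az":-7.1},{"dx":0,"dy":0,"dz":0,"ax":0,"ay":0,"az":-7.1}]' 0.75
python3 -m jog '[{"dx":27,"dy":25,"dz":0,"ax":0,"ay":0,"az":0},{"dx":27,"dy":25,"dz":0,"ax":0,"ay":0,"az":0},{"dx":27,"dy":25,"dz":0,"ax":0,"ay":0,"az":0},{"dx":27,"dy":25,"dz":0,"ax":0,"ay":0,"az":0},{"dx":27,"dy":26,"dz":0,"ax":0,"ay":0,"az":0},{"dx":27,"dy":26,"dz":0,"ax":0,"ay":0,"az":0},{"dx":27,"dy":26,"dz":0,"ax":0,"ay":0,"az":0},{"dx":27,"dy":25,"dz":0,"ax":0,"ay":0,"az":0},{"dx":27,"dy":25,"dz":0,"ax":0,"ay":0,"az":0},{"dx":27,"dy":25,"dz":20,"ax":0,"ay":0,"az":0},{"dx":0,"dy":0,"dz":20,"ax":0,"ay":0,"az":0},{"dx":0,"dy":0,"dz":0,"ax":0,"ay":0,"az":0},{"dx":0,"dy":0,"dz":0,"ax":0,"ay":0,"az":0}]'
python3 snap.py w11
cat > seg.py <<'E'
# seg.py snap x y z : oak blob near the predicted place -> rectified plan at height z, rectangle
import sys,pickle; from h import *
n=sys.argv[1]; x,y,z=map(float,sys.argv[2:5]); lo=int(sys.argv[5]) if len(sys.argv)>5 else 60
c,T=pickle.load(open(n+".pkl","rb"))
g=np.arange(-60,60.1,.5)/1e3; X,Y=np.meshgrid(x+g,y+g,indexing="ij")
uv=proj(c,np.c_[X.ravel(),Y.ravel(),np.full(X.size,z)],T).reshape(*X.shape,2).astype(np.float32)
im=cv2.remap(c["img"],uv[...,0],uv[...,1],cv2.INTER_LINEAR)
h=cv2.cvtColor(im,cv2.COLOR_RGB2HSV); m=(h[...,1]>lo).astype(np.uint8) if lo>0 else (h[...,2]<-lo).astype(np.uint8)
m=cv2.morphologyEx(m,cv2.MORPH_OPEN,np.ones((5,5)))
k,L,S,C=cv2.connectedComponentsWithStats(m)
for i in range(1,k):
    if S[i,4]>1200:
        q=np.argwhere(L==i).astype(np.float32)/2-60; r=cv2.minAreaRect(q)   # columns: dx, dy in mm
        print("area",S[i,4]/4,"centre",(x+r[0][0]/1e3).__round__(4),(y+r[0][1]/1e3).__round__(4),"size",np.round(r[1],1),"ang of first side",round(r[2],1))
E
python3 seg.py w11 .519 .389 .010; python3 plan.py .519 .389 .174 56
python3 - <<'E'
import pickle; from h import *
c,T=pickle.load(open("w1.pkl","rb"))
for z in (0,.05,.1): print(onz(c,[(497,170),(455,265)],z,T).round(3).tolist())
E
```

```text
time: 20.97
tool_pos: [0.5977, 0.0276, 0.289]
tcp_rot: [-0.908, -3.006, 0.001]
wrist_force: [-0.6, -0.6, 0.8]
width: 0.749
grip_force: 0.0
time: 22.05
tool_pos: [0.5144, 0.3877, 0.2475]
tcp_rot: [-0.915, -3.002, 0.007]
wrist_force: [0.9, -0.5, 0.3]
width: 0.751
grip_force: 0.0
22.05 [[-0.83    0.5578 -0.0041  0.5144]
 [ 0.5578  0.83   -0.0033  0.3877]
 [ 0.0016 -0.0051 -1.      0.2475]
 [ 0.      0.      0.      1.    ]]
area 3009.5 centre 0.5203 0.3856 size [47.8 74.3] ang of first side 56.8
t 22.1 phi 56.03 tilt deg [-0.03  0.13] w 0.751 grip 0.0
az 0.0 (0.0 rows)  dx -2.2 dy 3.3 dz 75.0  (1.9 rows)
[[0.613, 0.534, 0.0], [0.76, 0.49, 0.0]]
[[0.604, 0.508, 0.05], [0.735, 0.468, 0.05]]
[[0.595, 0.481, 0.1], [0.711, 0.446, 0.1]]
```

```bash
python3 -m jog '[{"dx":-5,"dy":2,"dz":25,"ax":0,"ay":0,"az":-0.8},{"dx":0,"dy":0,"dz":30,"ax":0,"ay":0,"az":0},{"dx":0,"dy":0,"dz":15,"ax":0,"ay":0,"az":0},{"dx":0,"dy":0,"dz":4,"ax":0,"ay":0,"az":0},{"dx":0,"dy":0,"dz":0,"ax":0,"ay":0,"az":0},{"dx":0,"dy":0,"dz":0,"ax":0,"ay":0,"az":0}]' 0.7
python3 -m jog '[{"dx":0,"dy":0,"dz":0,"ax":0,"ay":0,"az":0},{"dx":0,"dy":0,"dz":0,"ax":0,"ay":0,"az":0},{"dx":0,"dy":0,"dz":0,"ax":0,"ay":0,"az":0},{"dx":0,"dy":0,"dz":0,"ax":0,"ay":0,"az":0},{"dx":0,"dy":0,"dz":0,"ax":0,"ay":0,"az":0},{"dx":0,"dy":0,"dz":0,"ax":0,"ay":0,"az":0}]' 0 50
python3 plan.py
```

```text
time: 22.6
tool_pos: [0.5221, 0.3867, 0.1773]
tcp_rot: [0.898, 3.009, 0.002]
wrist_force: [0.8, -0.1, 0.2]
width: 0.699
grip_force: 0.0
time: 23.1
tool_pos: [0.5223, 0.3877, 0.1784]
tcp_rot: [0.896, 3.008, 0.005]
wrist_force: [0.6, -2.0, 7.1]
width: 0.518
grip_force: 52.2
t 23.1 phi 56.84 tilt deg [ 0.13 -0.24] w 0.518 grip 52.2452363173943
```

```bash
python3 -m jog '[{"dx":0,"dy":0,"dz":-20,"ax":0,"ay":0,"az":0},{"dx":0,"dy":0,"dz":-30,"ax":0,"ay":0,"az":0},{"dx":0,"dy":0,"dz":-30,"ax":0,"ay":0,"az":0},{"dx":0,"dy":0,"dz":-30,"ax":0,"ay":0,"az":0},{"dx":0,"dy":0,"dz":0,"ax":0,"ay":0,"az":7},{"dx":0,"dy":0,"dz":0,"ax":0,"ay":0,"az":7},{"dx":0,"dy":0,"dz":0,"ax":0,"ay":0,"az":7},{"dx":0,"dy":0,"dz":0,"ax":0,"ay":0,"az":7},{"dx":0,"dy":0,"dz":0,"ax":0,"ay":0,"az":7},{"dx":0,"dy":0,"dz":0,"ax":0,"ay":0,"az":7},{"dx":0,"dy":0,"dz":0,"ax":0,"ay":0,"az":7},{"dx":0,"dy":0,"dz":0,"ax":0,"ay":0,"az":1},{"dx":0,"dy":0,"dz":0,"ax":0,"ay":0,"az":0}]'
python3 plan.py .628 -.269 .27 6.8 .628 -.269 .184 6.8
```

```text
time: 24.18
tool_pos: [0.5209, 0.3871, 0.286]
tcp_rot: [2.082, 2.352, 0.001]
wrist_force: [-0.3, -0.9, -0.2]
width: 0.521
grip_force: 51.5
t 24.1833 phi 6.97 tilt deg [-0.02 -0.02] w 0.521 grip 51.46570812910795
az 0.2 (0.0 rows)  dx -664.2 dy 28.7 dz 16.0  (16.6 rows)
az 0.0 (0.0 rows)  dx 0.0 dy 0.0 dz 86.0  (2.2 rows)
```

```bash
python3 -m jog '[{"dx":-18,"dy":1,"dz":0,"ax":0,"ay":0,"az":0},{"dx":-38,"dy":1.6,"dz":0,"ax":0,"ay":0,"az":0},{"dx":-38,"dy":1.6,"dz":0,"ax":0,"ay":0,"az":0},{"dx":-38,"dy":1.6,"dz":0,"ax":0,"ay":0,"az":0},{"dx":-38,"dy":1.6,"dz":0,"ax":0,"ay":0,"az":0},{"dx":-38,"dy":1.6,"dz":0,"ax":0,"ay":0,"az":0},{"dx":-38,"dy":1.6,"dz":0,"ax":0,"ay":0,"az":0},{"dx":-38,"dy":1.6,"dz":0,"ax":0,"ay":0,"az":0},{"dx":-38,"dy":1.6,"dz":0,"ax":0,"ay":0,"az":0},{"dx":-38,"dy":1.6,"dz":0,"ax":0,"ay":0,"az":0},{"dx":-38,"dy":1.6,"dz":0,"ax":0,"ay":0,"az":0},{"dx":-38,"dy":1.6,"dz":0,"ax":0,"ay":0,"az":0},{"dx":-38,"dy":1.6,"dz":0,"ax":0,"ay":0,"az":0},{"dx":-38,"dy":1.6,"dz":0,"ax":0,"ay":0,"az":0},{"dx":-38,"dy":1.6,"dz":0,"ax":0,"ay":0,"az":0},{"dx":-38,"dy":1.6,"dz":0,"ax":0,"ay":0,"az":0},{"dx":-38,"dy":1.6,"dz":0,"ax":0,"ay":0,"az":0},{"dx":-38,"dy":3,"dz":0,"ax":0,"ay":0,"az":0},{"dx":0,"dy":0,"dz":0,"ax":0,"ay":0,"az":0},{"dx":0,"dy":0,"dz":0,"ax":0,"ay":0,"az":0}]'; python3 plan.py .628 -.269 .184 6.8; python3 snap.py w12 >/dev/null; python3 seg.py w12 .628 -.269 .12
```

```text
time: 25.85
tool_pos: [0.6293, -0.2712, 0.2857]
tcp_rot: [2.086, 2.349, 0.0]
wrist_force: [-0.8, 0.3, -1.3]
width: 0.521
grip_force: 51.5
t 25.85 phi 6.78 tilt deg [ 0.02 -0.03] w 0.521 grip 51.46929824142717
az -0.0 (0.0 rows)  dx 2.3 dy -1.1 dz 101.7  (2.5 rows)
area 5144.75 centre 0.6266 -0.2548 size [64.1 99.8] ang of first side 6.8
```

```bash
python3 -m jog '[{"dx":2,"dy":-1,"dz":30,"ax":0,"ay":0,"az":0},{"dx":0,"dy":0,"dz":30,"ax":0,"ay":0,"az":0},{"dx":0,"dy":0,"dz":25,"ax":0,"ay":0,"az":0},{"dx":0,"dy":0,"dz":10,"ax":0,"ay":0,"az":0},{"dx":0,"dy":0,"dz":5,"ax":0,"ay":0,"az":0},{"dx":0,"dy":0,"dz":0,"ax":0,"ay":0,"az":0},{"dx":0,"dy":0,"dz":0,"ax":0,"ay":0,"az":0}]'
python3 -m jog '[{"dx":0,"dy":0,"dz":0,"ax":0,"ay":0,"az":0},{"dx":0,"dy":0,"dz":0,"ax":0,"ay":0,"az":0},{"dx":0,"dy":0,"dz":0,"ax":0,"ay":0,"az":0},{"dx":0,"dy":0,"dz":-10,"ax":0,"ay":0,"az":0},{"dx":0,"dy":0,"dz":-30,"ax":0,"ay":0,"az":0},{"dx":0,"dy":0,"dz":-30,"ax":0,"ay":0,"az":0},{"dx":0,"dy":0,"dz":-30,"ax":0,"ay":0,"az":0},{"dx":0,"dy":0,"dz":0,"ax":0,"ay":0,"az":0},{"dx":0,"dy":0,"dz":0,"ax":0,"ay":0,"az":0}]' 0.64
python3 plan.py .434 -.129 .25 -75; python3 snap.py w13 >/dev/null
```

```text
time: 26.48
tool_pos: [0.6289, -0.2665, 0.187]
tcp_rot: [2.083, 2.35, 0.001]
wrist_force: [0.5, 0.0, 0.2]
width: 0.522
grip_force: 51.5
time: 27.23
tool_pos: [0.6294, -0.2676, 0.2906]
tcp_rot: [2.08, 2.344, 0.003]
wrist_force: [0.4, 0.8, -0.5]
width: 0.641
grip_force: 0.0
t 27.2333 phi 6.83 tilt deg [ 0.24 -0.38] w 0.641 grip 0.0
az 81.8 (11.7 rows)  dx -152.9 dy -184.4 dz 40.6  (6.1 rows)
```

```bash
python3 -m jog '[{"dx":0,"dy":0,"dz":0,"ax":0,"ay":0,"az":6.8},{"dx":0,"dy":0,"dz":0,"ax":0,"ay":0,"az":6.8},{"dx":0,"dy":0,"dz":0,"ax":0,"ay":0,"az":6.8},{"dx":0,"dy":0,"dz":0,"ax":0,"ay":0,"az":6.8},{"dx":0,"dy":0,"dz":0,"ax":0,"ay":0,"az":6.8},{"dx":0,"dy":0,"dz":0,"ax":0,"ay":0,"az":6.8},{"dx":0,"dy":0,"dz":0,"ax":0,"ay":0,"az":6.8},{"dx":0,"dy":0,"dz":0,"ax":0,"ay":0,"az":6.8},{"dx":0,"dy":0,"dz":0,"ax":0,"ay":0,"az":6.8},{"dx":0,"dy":0,"dz":0,"ax":0,"ay":0,"az":6.8},{"dx":0,"dy":0,"dz":0,"ax":0,"ay":0,"az":6.8},{"dx":0,"dy":0,"dz":0,"ax":0,"ay":0,"az":7}]' 0.7
python3 -m jog '[{"dx":-21,"dy":-26,"dz":0,"ax":0,"ay":0,"az":0},{"dx":-22,"dy":-26,"dz":0,"ax":0,"ay":0,"az":0},{"dx":-22,"dy":-26,"dz":0,"ax":0,"ay":0,"az":0},{"dx":-22,"dy":-26,"dz":0,"ax":0,"ay":0,"az":0},{"dx":-22,"dy":-27,"dz":0,"ax":0,"ay":0,"az":0},{"dx":-22,"dy":-27,"dz":10,"ax":0,"ay":0,"az":0},{"dx":-22,"dy":-26,"dz":10,"ax":0,"ay":0,"az":0},{"dx":0,"dy":0,"dz":10,"ax":0,"ay":0,"az":0},{"dx":0,"dy":0,"dz":0,"ax":0,"ay":0,"az":0},{"dx":0,"dy":0,"dz":0,"ax":0,"ay":0,"az":0}]'
python3 snap.py w14 >/dev/null; for t in -60 -75 -90; do python3 seg.py w14 .434 -.129 .01 $t; done; python3 plan.py .434 -.129 .174 -75
python3 - <<'E'
import pickle; from h import *
c,T=pickle.load(open("w14.pkl","rb")); print(proj(c,[[.434,-.129,.014]],T), [c["img"][int(v),int(u)].tolist() for u,v in proj(c,[[.40,-.129,0],[.434,-.129,.014],[.412,-.135,.014],[.5,-.14,0]],T)])
E
```

```text
time: 28.28
tool_pos: [0.6272, -0.2665, 0.2836]
tcp_rot: [-3.114, -0.401, 0.005]
wrist_force: [0.5, -0.4, 0.3]
width: 0.697
grip_force: 0.0
time: 29.12
tool_pos: [0.432, -0.1286, 0.2547]
tcp_rot: [-3.114, -0.411, 0.003]
wrist_force: [0.3, -0.6, 0.5]
width: 0.704
grip_force: 0.0
area 311.5 centre 0.4377 -0.1306 size [17.8 17.8] ang of first side 14.0
area 360.0 centre 0.4376 -0.1306 size [19.1 19.4] ang of first side 14.7
area 1909.5 centre 0.4339 -0.1313 size [59.  41.1] ang of first side 14.7
t 29.1667 phi -74.97 tilt deg [-0.01 -0.01] w 0.701 grip 0.0
az 0.0 (0.0 rows)  dx 0.8 dy 0.1 dz 81.7  (2.0 rows)
[[319.12346958 215.8515334 ]] [[77, 76, 75], [45, 42, 43], [144, 140, 137], [104, 97, 94]]
```

```bash
python3 -m jog '[{"dx":1.5,"dy":2,"dz":25,"ax":0,"ay":0,"az":0},{"dx":0,"dy":0,"dz":30,"ax":0,"ay":0,"az":0},{"dx":0,"dy":0,"dz":20,"ax":0,"ay":0,"az":0},{"dx":0,"dy":0,"dz":6,"ax":0,"ay":0,"az":0},{"dx":0,"dy":0,"dz":0,"ax":0,"ay":0,"az":0},{"dx":0,"dy":0,"dz":0,"ax":0,"ay":0,"az":0}]' 0.63
python3 -m jog '[{"dx":0,"dy":0,"dz":0,"ax":0,"ay":0,"az":0},{"dx":0,"dy":0,"dz":0,"ax":0,"ay":0,"az":0},{"dx":0,"dy":0,"dz":0,"ax":0,"ay":0,"az":0},{"dx":0,"dy":0,"dz":0,"ax":0,"ay":0,"az":0},{"dx":0,"dy":0,"dz":0,"ax":0,"ay":0,"az":0},{"dx":0,"dy":0,"dz":0,"ax":0,"ay":0,"az":0}]' 0 70
python3 plan.py
```

```text
time: 29.67
tool_pos: [0.4358, -0.131, 0.1753]
tcp_rot: [3.114, 0.41, 0.001]
wrist_force: [-0.2, -0.5, 1.2]
width: 0.632
grip_force: 0.0
time: 30.17
tool_pos: [0.436, -0.1309, 0.1767]
tcp_rot: [3.112, 0.411, 0.006]
wrist_force: [0.3, -0.6, 6.3]
width: 0.444
grip_force: 71.2
t 30.1667 phi -74.96 tilt deg [-0.21 -0.16] w 0.444 grip 71.19103789329529
```

```bash
python3 -m jog '[{"dx":0,"dy":0,"dz":-20,"ax":0,"ay":0,"az":0},{"dx":0,"dy":0,"dz":-30,"ax":0,"ay":0,"az":0},{"dx":0,"dy":0,"dz":-30,"ax":0,"ay":0,"az":0},{"dx":0,"dy":0,"dz":-30,"ax":0,"ay":0,"az":0},{"dx":0,"dy":0,"dz":0,"ax":0,"ay":0,"az":-6.8},{"dx":0,"dy":0,"dz":0,"ax":0,"ay":0,"az":-6.8},{"dx":0,"dy":0,"dz":0,"ax":0,"ay":0,"az":-6.8},{"dx":0,"dy":0,"dz":0,"ax":0,"ay":0,"az":-6.8},{"dx":0,"dy":0,"dz":0,"ax":0,"ay":0,"az":-6.8},{"dx":0,"dy":0,"dz":0,"ax":0,"ay":0,"az":-6.8},{"dx":0,"dy":0,"dz":0,"ax":0,"ay":0,"az":-6.8},{"dx":0,"dy":0,"dz":0,"ax":0,"ay":0,"az":-6.8},{"dx":0,"dy":0,"dz":0,"ax":0,"ay":0,"az":-6.8},{"dx":0,"dy":0,"dz":0,"ax":0,"ay":0,"az":-6.8},{"dx":0,"dy":0,"dz":0,"ax":0,"ay":0,"az":-6.8},{"dx":0,"dy":0,"dz":0,"ax":0,"ay":0,"az":-7},{"dx":0,"dy":0,"dz":0,"ax":0,"ay":0,"az":0}]'
python3 plan.py .618 -.179 .28 6.8 .618 -.179 .182 6.8
# where the oval now lies, from the picture taken after its release
python3 - <<'E'
import pickle; from h import *
c,T=pickle.load(open("w13.pkl","rb"))
P=proj(c,[[.628,-.269,.02],[.558,-.135,.022],[.58,-.324,.022],[.618,-.179,.004]],T); print(P.round(0).tolist())
x,y=P[0].astype(int); r=c["img"][max(0,y-110):y+110,x-110:x+110]; cv2.imwrite("pics/ovalcrop.png",r[:,:,::-1])
g=cv2.cvtColor(r,cv2.COLOR_RGB2LAB); e=cv2.Canny(cv2.cvtColor(r,cv2.COLOR_RGB2GRAY),40,100)
for q in cv2.findContours(e,cv2.RETR_LIST,cv2.CHAIN_APPROX_NONE)[0]:
    if len(q)>90:
        u=q.reshape(-1,2)+[x-110,max(0,y-110)]; W=onz(c,u,.018,T)[:,:2].astype(np.float32); m=cv2.minAreaRect(W*1000); print(len(q),np.round(m[0],1),np.round(m[1],1),round(m[2],1))
E
```

```text
time: 31.58
tool_pos: [0.4343, -0.1302, 0.2848]
tcp_rot: [2.081, 2.353, 0.0]
wrist_force: [-1.1, -0.7, -1.6]
width: 0.444
grip_force: 71.1
t 31.5833 phi 7.01 tilt deg [ 0.   -0.01] w 0.444 grip 71.1293077468872
az 0.2 (0.0 rows)  dx -70.2 dy 176.7 dz 4.8  (4.8 rows)
az 0.0 (0.0 rows)  dx 0.0 dy 0.0 dz 98.0  (2.5 rows)
[[311.0, 206.0], [222.0, -16.0], [240.0, 269.0], [312.0, 75.0]]
171 [ 665.1 -337.1] [10.3 31.1] 8.5
168 [ 553.2 -269.2] [13.3 14.8] 50.4
431 [ 559.5 -280.2] [19.3 50.7] 10.0
191 [ 573.3 -274. ] [ 5.1 70.2] 7.0
395 [ 610.6 -292.2] [ 58.  114.4] 55.3
952 [ 604.2 -315.3] [104.2 131.1] 55.3
244 [ 674.3 -259.3] [ 4.5 87.9] 4.1
1183 [ 680.5 -281.2] [158.3 113.9] 60.6
528 [ 628.7 -219.5] [81.8 55.1] 6.8
148 [ 573.1 -223.5] [ 0.7 50. ] 7.0
413 [ 570.8 -274. ] [147.9  25.6] 83.5
282 [ 555.8 -218.9] [19.4 37.9] 2.9
```

```bash
python3 -m jog '[{"dx":-7,"dy":17,"dz":0,"ax":0,"ay":0,"az":0},{"dx":-14,"dy":35,"dz":0,"ax":0,"ay":0,"az":0},{"dx":-14,"dy":35,"dz":0,"ax":0,"ay":0,"az":0},{"dx":-14,"dy":35,"dz":0,"ax":0,"ay":0,"az":0},{"dx":-14,"dy":35,"dz":0,"ax":0,"ay":0,"az":0},{"dx":-7,"dy":20,"dz":0,"ax":0,"ay":0,"az":0},{"dx":0,"dy":0,"dz":0,"ax":0,"ay":0,"az":0},{"dx":0,"dy":0,"dz":0,"ax":0,"ay":0,"az":0}]'; python3 plan.py .618 -.179 .182 6.8
```

```text
time: 32.25
tool_pos: [0.6193, -0.1789, 0.2842]
tcp_rot: [-2.088, -2.347, 0.001]
wrist_force: [-0.7, 0.5, -2.6]
width: 0.444
grip_force: 71.2
t 32.25 phi 6.69 tilt deg [-0.02  0.04] w 0.444 grip 71.18811249732971
az -0.1 (0.0 rows)  dx 0.1 dy -1.3 dz 102.2  (2.6 rows)
```

Then rise over the centre of the trays for the final check picture.

```bash
python3 -m jog '[{"dx":0,"dy":-1,"dz":30,"ax":0,"ay":0,"az":0},{"dx":0,"dy":0,"dz":30,"ax":0,"ay":0,"az":0},{"dx":0,"dy":0,"dz":25,"ax":0,"ay":0,"az":0},{"dx":0,"dy":0,"dz":11,"ax":0,"ay":0,"az":0},{"dx":0,"dy":0,"dz":5,"ax":0,"ay":0,"az":0},{"dx":0,"dy":0,"dz":0,"ax":0,"ay":0,"az":0},{"dx":0,"dy":0,"dz":0,"ax":0,"ay":0,"az":0}]'
python3 -m jog '[{"dx":0,"dy":0,"dz":0,"ax":0,"ay":0,"az":0},{"dx":0,"dy":0,"dz":0,"ax":0,"ay":0,"az":0},{"dx":0,"dy":0,"dz":0,"ax":0,"ay":0,"az":0},{"dx":0,"dy":0,"dz":-10,"ax":0,"ay":0,"az":0},{"dx":0,"dy":0,"dz":-30,"ax":0,"ay":0,"az":0},{"dx":0,"dy":0,"dz":-35,"ax":0,"ay":0,"az":0},{"dx":0,"dy":0,"dz":-40,"ax":0,"ay":0,"az":0},{"dx":-40,"dy":0,"dz":-10,"ax":0,"ay":0,"az":0},{"dx":-40,"dy":0,"dz":-10,"ax":0,"ay":0,"az":0},{"dx":-40,"dy":0,"dz":-10,"ax":0,"ay":0,"az":0},{"dx":-40,"dy":0,"dz":-10,"ax":0,"ay":0,"az":0},{"dx":0,"dy":0,"dz":0,"ax":0,"ay":0,"az":0},{"dx":0,"dy":0,"dz":0,"ax":0,"ay":0,"az":0}]' 0.56
python3 snap.py w15
python3 - <<'E'
import pickle; from h import *
from workcell import optics
c,T=pickle.load(open("w15.pkl","rb")); i=c["img"]
def plan(x0,y0,w,h,z,f=1000):
    X,Y=np.meshgrid(x0+np.arange(w)/f,y0+np.arange(h)/f,indexing="ij")
    uv=proj(c,np.c_[X.ravel(),Y.ravel(),np.full(X.size,z)],T).reshape(w,h,2).astype(np.float32); return cv2.remap(i,uv[...,0],uv[...,1],cv2.INTER_LINEAR),uv
# oblong tray, in its own frame: plan at z=.02, 5 mm brightness map
th=np.radians(6.8); ax=np.array([np.cos(th),np.sin(th)]); ay=np.array([-np.sin(th),np.cos(th)])
a=np.arange(-57,58,6)/1e3; b=np.arange(-97,98,4)/1e3
P=np.array([[.623,-.224]+u*ax+v*ay for u in a for v in b]); uv=proj(c,np.c_[P,np.full(len(P),.012)],T)
g=cv2.blur(cv2.cvtColor(i,cv2.COLOR_RGB2GRAY),(3,3)); v=[int(g[int(y),int(x)]) if 0<=x<640 and 0<=y<400 else -1 for x,y in uv]
for r in np.array(v).reshape(len(a),-1): print("".join(" .:-=+*#%@"[max(0,min(9,k//24))] if k>=0 else "?" for k in r))
d=pickle.load(open("c0.pkl","rb"))
for n,k in(("scene",[("srose",190,247),("sbr",351,146)]),("side",[("srose",267,315),("sbr",256,157)])):
    m=optics.read_camera(n); cv2.imwrite(f"pics/{n}1.png",m["img"][:,:,::-1])
    for s,x,y in k:
        A=d[n]["img"][y-14:y+15,x-14:x+15]; B=m["img"][y-22:y+23,x-22:x+23]
        R=cv2.matchTemplate(B,A,cv2.TM_CCOEFF_NORMED); _,mv,_,ml=cv2.minMaxLoc(R); print(n,s,"shift",np.array(ml)-8,round(mv,3))
E
```

```text
time: 32.83
tool_pos: [0.618, -0.1791, 0.185]
tcp_rot: [2.085, 2.348, 0.001]
wrist_force: [0.4, 0.8, -1.4]
width: 0.446
grip_force: 71.2
time: 33.92
tool_pos: [0.6368, -0.3405, 0.3411]
tcp_rot: [2.087, 2.344, 0.001]
wrist_force: [-0.4, 0.1, 0.4]
width: 0.56
grip_force: 0.0
33.9167 [[-0.1155  0.9933  0.0033  0.6368]
 [ 0.9933  0.1155 -0.0019 -0.3405]
 [-0.0023  0.003  -1.      0.3411]
 [ 0.      0.      0.      1.    ]]
######%#*========================????????????????
#=----------------------------:--????????????????
#+##%%%#=========================????????????????
#+%%%%===========================????????????????
#+*##========#===================????????????????
#+%%+======%%%%+=================????????????????
*+%+======%%%%##%#+==============????????????????
+-=====+####%%%%%%##*=======.:::?????????????????
=-====*#####%%##%%####+=====.:::?????????????????
=-===%######%%%%%%#####+====.:::?????????????????
====########%%%%%%#######+==::::?????????????????
==+#########%%%%%%#########+.:::?????????????????
==#########%%%%%%%#######**=.:::?????????????????
===+%%%%###*%%%##%######+===::::?????????????????
=====#%%%%#*###*##*%%%%%=======#?????????????????
======%##%%%###########======+##?????????????????
======+%%%%%%%%%#####*======+###?????????????????
=======#############+=====######?????????????????
==-----=====-====-+---------===-?????????????????
-------=++**++++++-----=++++++++?????????????????
scene srose shift [0 0] 1.0
scene sbr shift [0 0] 1.0
side srose shift [0 0] 0.992
side sbr shift [0 0] 0.992
```

Both spares are unmoved. The arm's shadow covers the tray, so I'll move it back to its start area and compare the fixed-camera pictures numerically.

```bash
python3 -m jog '[{"dx":37,"dy":4,"dz":-4,"ax":0,"ay":0,"az":0},{"dx":37,"dy":4,"dz":-4,"ax":0,"ay":0,"az":0},{"dx":37,"dy":4,"dz":-4,"ax":0,"ay":0,"az":0},{"dx":37,"dy":4,"dz":-4,"ax":0,"ay":0,"az":0},{"dx":37,"dy":4,"dz":-4,"ax":0,"ay":0,"az":0},{"dx":37,"dy":4,"dz":-4,"ax":0,"ay":0,"az":0},{"dx":37,"dy":4,"dz":-4,"ax":0,"ay":0,"az":0},{"dx":37,"dy":4,"dz":-4,"ax":0,"ay":0,"az":0},{"dx":37,"dy":4,"dz":-4,"ax":0,"ay":0,"az":0},{"dx":37,"dy":4,"dz":-4,"ax":0,"ay":0,"az":0},{"dx":37,"dy":4,"dz":-4,"ax":0,"ay":0,"az":0},{"dx":37,"dy":4,"dz":-4,"ax":0,"ay":0,"az":0},{"dx":37,"dy":4,"dz":-4,"ax":0,"ay":0,"az":0},{"dx":37,"dy":4,"dz":-4,"ax":0,"ay":0,"az":0},{"dx":37,"dy":4,"dz":-4,"ax":0,"ay":0,"az":0},{"dx":37,"dy":4,"dz":0,"ax":0,"ay":0,"az":0}]'
python3 -m jog '[{"dx":28,"dy":-25,"dz":0,"ax":0,"ay":0,"az":0},{"dx":28,"dy":-25,"dz":0,"ax":0,"ay":0,"az":0},{"dx":28,"dy":-25,"dz":0,"ax":0,"ay":0,"az":0},{"dx":28,"dy":-25,"dz":0,"ax":0,"ay":0,"az":0},{"dx":28,"dy":-25,"dz":0,"ax":0,"ay":0,"az":0},{"dx":28,"dy":-25,"dz":0,"ax":0,"ay":0,"az":0},{"dx":28,"dy":-25,"dz":0,"ax":0,"ay":0,"az":0},{"dx":28,"dy":-25,"dz":0,"ax":0,"ay":0,"az":0},{"dx":28,"dy":-25,"dz":0,"ax":0,"ay":0,"az":0},{"dx":28,"dy":-25,"dz":0,"ax":0,"ay":0,"az":0},{"dx":28,"dy":-25,"dz":0,"ax":0,"ay":0,"az":0},{"dx":28,"dy":-25,"dz":0,"ax":0,"ay":0,"az":0},{"dx":28,"dy":-25,"dz":0,"ax":0,"ay":0,"az":0},{"dx":28,"dy":-25,"dz":0,"ax":0,"ay":0,"az":0},{"dx":0,"dy":0,"dz":0,"ax":0,"ay":0,"az":0},{"dx":0,"dy":0,"dz":0,"ax":0,"ay":0,"az":0}]'
python3 - <<'E'
import pickle; from h import *
from workcell import optics
d=pickle.load(open("c0.pkl","rb"))
tr={"sq":(.628,.2095,9,65,65),"obl":(.623,-.224,6.8,55,95),"dish":(.6215,.011,0,72,72)}
for n in("scene","side"):
    m=optics.read_camera(n); df=np.abs(m["img"].astype(int)-d[n]["img"]).max(2).astype(np.uint8)
    for k,(x,y,f,hx,hy) in tr.items():
        t=np.radians(f); ax=np.array([np.cos(t),np.sin(t)]); ay=np.array([-ax[1],ax[0]])
        a=np.arange(-hx-10,hx+11)/1e3; b=np.arange(-hy-10,hy+11)/1e3
        P=np.array([[x,y]+u*ax+v*ay for u in a for v in b]); uv=proj(d[n],np.c_[P,np.full(len(P),.012)]).astype(np.float32).reshape(len(a),len(b),2)
        D=cv2.remap(df,uv[...,0],uv[...,1],cv2.INTER_LINEAR); M=cv2.morphologyEx((D>22).astype(np.uint8),cv2.MORPH_OPEN,np.ones((4,4)))
        kk,L,S,C=cv2.connectedComponentsWithStats(M)
        for i in range(1,kk):
            if S[i,4]>150:
                q=np.argwhere(L==i).astype(np.float32)-[hx+10,hy+10]; r=cv2.minAreaRect(q.astype(np.float32)); print(n,k,"area",S[i,4],"x",q[:,0].min(),q[:,0].max(),"y",q[:,1].min(),q[:,1].max(),"rect",np.round(r[0],0),np.round(r[1],0),round(r[2]))
E
```

```text
time: 35.4
tool_pos: [0.6281, 0.2609, 0.3994]
tcp_rot: [2.082, 2.352, 0.001]
wrist_force: [0.8, 0.6, 0.2]
width: 0.566
grip_force: 0.0
time: 36.73
tool_pos: [0.232, 0.6061, 0.398]
tcp_rot: [2.078, 2.356, -0.002]
wrist_force: [0.3, 0.1, -0.5]
width: 0.558
grip_force: 0.0
scene sq area 4892 x -23.0 38.0 y -54.0 59.0 rect [8. 2.] [113.  61.] 90
scene obl area 3515 x -29.0 29.0 y 5.0 74.0 rect [ 0. 40.] [69. 58.] 90
scene obl area 1703 x -21.0 33.0 y -82.0 -16.0 rect [ 13. -52.] [67. 52.] 43
scene dish area 3959 x -47.0 48.0 y -45.0 53.0 rect [-14.  14.] [102.  79.] 39
side sq area 4510 x -30.0 29.0 y -55.0 46.0 rect [-0. -4.] [101.  59.] 90
side sq area 415 x -12.0 21.0 y 50.0 64.0 rect [ 4. 57.] [14. 33.] 90
side obl area 1684 x -25.0 22.0 y -81.0 -7.0 rect [ -8. -47.] [45. 72.] 29
side obl area 3246 x -23.0 27.0 y 7.0 77.0 rect [ 2. 42.] [70. 50.] 90
side obl area 394 x -3.0 18.0 y -43.0 -23.0 rect [  8. -33.] [20. 21.] 90
side dish area 2714 x -42.0 39.0 y -42.0 56.0 rect [1. 0.] [102.  64.] 74
```

All five pieces show inside their trays with the footprints of flat pieces, so I'll hand in.

```bash
python3 -c "
from workcell import bot
print(bot.finish_job())"
```

```text
the job is handed in; nothing more can be done
None
```

I handed the job in at about 37 s: all five pieces look flat and separate in their own trays and neither spare has moved, but no verdict came back, and the oblong tray's two pieces and the round rosette's final position were checked only by image measurement, not by eye.

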